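# Kit the spray-gun service tray and dock it

## Robot

A 6-joint arm with a two-finger parallel gripper is mounted at the origin on the work surface. World frame = base frame: x ahead of the robot, y to its left, z up, the work surface at z = 0. Lengths are in m, angles in rad, forces in N, time in s.
With the tool pointing down it reaches from about 0.3 to 0.825 m from the base axis. Payload 5.4 kg.
Tool frame: the origin (TCP) lies at the very end of the fingers, on their centre line; the grasp point (between the pads) lies 19 mm behind it; z points along the fingers, y is the line along which they close (so a half turn about z gives the same grasp; the last joint's range is limited). The gripper opens to 92 mm and grips with 3 to 60 N. Pads are 20 mm wide; open, the fingers measure 128 mm over their backs; the gripper's body (75 mm by 189 mm) begins 69 mm behind the grasp point.
Start: joints at [-0.21, 0.158, 1.597, -0, 1.386, -0.21], TCP at [0.575, -0, 0.215] pointing down, gripper open.
Joint ranges: [-2.91, 2.91], [-0.94, 2.29], [0.18, 2.7], [-1.29, 4.43], [0.17, 2.64], [-3, 3]. Speed limits (rad/s): [2.57, 2.57, 3.14, 3.14, 3.14, 3.14].

## Interface

Orientations are given as a unit quaternion [x, y, z, w].
In Python, from cell import bot gives the robot as it stands. The module is installed in compiled form; this text tells all that it offers.
- The arm moves only by the tool jog_arm, never from a script. Its argument "deltas" is a list of rows, each an object of numbers: "jaw": the closure, from 0 (fully open) to 1 (shut); "tx", "ty", "tz": the shift along the tool's x, y, z each as a share of 1000 mm, from -1 to 1; "turn": the turn about the tool's z as a share of 90 degrees, from -1 to 1. In form: [{"jaw": .., "tx": .., "ty": .., "tz": .., "turn": ..}, ...]. A call has 1 to 20 rows; each row is the pose to reach, as a shift and turn from the pose commanded when the call began, along the tool's axes at that moment; what a row does not reach only later rows make up. A row lasts 1/12 s, in which the tool goes at most 41.7 mm and 7.16 degrees, less where a joint would pass 70% of its speed; a pose out of reach is approached as far as the arm can. A call with a number of a shift or a turn outside -1 to 1 is refused whole. A call with a gripper value outside its range is refused whole. The fingers move at their own pace and stop on an object; "grip_force" is the grip in N (left out, the last holds). Time passes only in rows, so rows that repeat a pose let the fingers close. It gives the time, the measured TCP pose, the force, the opening and the grip force at its end, in the units of the state.
- bot.read_state(): the state, without advancing time (a new reading comes with each control period).
- bot.capture(name): name is "scene" or "side" or "wrist"; returns the picture (400x640x3 uint8, red, green, blue); there is no depth.
- bot.calibration(name): a dict with "fx", "fy", "cx", "cy" (pixels), "xyz" and "rotation" of the camera in the world; the wrist camera has in their place "tool_from_camera" (4x4, takes a point from camera to tool coordinates, whose origin is the TCP and whose axes are the flange's). Camera axes: x right, y down, z forward; pixel columns grow to the right and rows downward; lengths in m; the calibration is good to about 2 mm. A picture is of the moment at which its call begins: read the wrist's pose just before it. calibration takes no time and is no camera call.
- bot.hand_in(): hands the job in; it is judged then, once.
The state is a dict: "t": time; "joints": joint angles; "qd": joint speeds; "effort": joint torques, N m; "tool_pos": TCP position; "ee_rot": TCP orientation; "wrist_force": force on the tool from outside, world axes, zero at the start; "ft_torque": the same for the moment, N m; "opening": finger opening in m; "gripper_force": force on a finger pad.
Only numpy, scipy, OpenCV 4.12 (cv2) and the standard library are available. Lean on these libraries where they do the work, as an engineer would, in place of code of your own. Each camera call takes 0.05 s, during which the arm holds its last target. There are 200 camera calls.

## Task

Clear the cork sanding block out of the dock into the wooden box, and put every spray-gun part lying on the bench into its own cut-out in the foam tray so that it sits flat on the bottom; only then slide the loaded tray by its red handle, level, fully home into the grey dock and turn the orange knob clockwise to its stop to lock it. Some parts may be missing today, so some cut-outs stay empty; leave the tape, cans and other things on the bench where they are.

Things in the scene. Friction and masses are not known exactly. Their poses are not given: they have to be found in the camera images.
- tray: loose shadow-cut tray, 0.7 kg: yellow plate 4 mm thick (tray x -115..+88, y -120..+120 mm), black foam on it from z 4 to 18 mm over x -88..+88 with five cavities 14 mm deep, each one part's outline with 2.5 mm play all round; notch in the -y edge at x 0..24 mm for the lock bolt. Red handle at the -x end. Origin on the underside, mid-foam; +x end goes into the dock first; slides easily on the bench
- tray_grip (a point): middle of the tray's red handle bar: bar 12 mm thick (along tray x), 100 mm long (along tray y), from 39 to 55 mm above the bench, on two posts at its ends; this point is at tray x -106, y 0, z 47 mm. Pinch it across its thickness from above; easing it up 2 to 3 mm keeps the tray from digging in while it is pushed
- spanner: spray-gun spanner lying flat, 110 mm long along its y, steel 14 mm thick: shank 16 mm wide (x) from y -55 to +21, fork head 40 mm wide from y +21 to +55; a red grip 16 mm wide, y -22..+18, rises to 28 mm. Balances at about y 0. Origin mid-outline on the underside. Seated, its axes lie along the tray's, same way round; top 28 mm up, 14 mm proud of the foam
- saddle: green U-shaped hose saddle, 38 (x) x 48 (y) mm outline, walls 10 mm thick: web along y at the -x side, two arms along x at y +-24 (outer faces), open towards +x. Origin mid-outline on the underside. Seated, its axes lie along the tray's, same way round; top 28 mm up, 14 mm proud of the foam
- tee: brass T-shaped air-line fitting with square 20 mm arms: bar 60 mm long along y from x -27 to -7, stem 20 mm wide (y +-10) from x -7 to +27. Origin mid-outline on the underside. Seated, its axes lie along the tray's, same way round; top 28 mm up, 14 mm proud of the foam
- aircap: aluminium spray-gun air cap, round: base 40 mm across and 14 mm high, neck 26 mm across from 14 to 28 mm. Origin at the centre of its underside, z up; any turn will do. 14 mm stand proud when seated
- bracket: blue L-shaped angle bracket lying on edge, walls 12 mm thick: long wall along y (60 mm) from x -23 to -11, short wall along x at y -30 to -18, reaching x +23. Origin mid-outline on the underside. Seated, its axes lie along the tray's, same way round; top 28 mm up, 14 mm proud of the foam
- dock: fixed grey slotted holder: two side channels 246 mm apart inside, lips over the tray's edges (undersides 26, tops 32 mm up, 234 mm between them), mouth funnelled over its first 25 mm, back stop 130 mm inside the mouth. Origin on the bench at the middle of the mouth; the tray slides in along dock +x, tray +x along dock +x
- dock_home (a point): where the tray's origin lies when the tray is fully home against the back stop: 42 mm inside the mouth, on the dock's middle line, at bench height. The tray's handle is then 64 mm outside the mouth
- lock (a joint): orange lock knob beside the dock's mouth (dock y -168, x 12 mm), rad: 0 to 0.2 at the start (unlocked); at 0 its grip bar lies along dock x. Turns clockwise seen from above as the value grows, end stop at 1.4. Light (0.04 N m). It drives a brass bolt into the tray's notch, so the tray must be home first or the bolt meets the foam
- lock_grip (a point): on the knob's upright axis, at the height to pinch its grip bar
- tape: bystander: roll of yellow masking tape lying flat, 90 mm across, 24 mm high; origin under its centre
- aerosol: bystander: spray can, 54 mm across, 170 mm tall; origin under its centre
- jar: bystander: jar, 68 mm across, 90 mm tall; origin under its centre
- tin: bystander: small paint tin, 90 mm across, 65 mm tall; origin under its centre
- cup: bystander: white mixing cup, 72 mm across, 80 mm tall; origin under its centre
- sandblock: cork sanding block with a red underside, 64 (x) x 40 (y) x 26 mm, 60 g, left lying in the mouth of the dock, in the tray's way; origin under its centre
- caddy: fixed open wooden box, 130 (x) x 120 (y) mm outside, 36 mm high, walls and floor 5 mm thick, where the sanding block belongs; origin under its centre
- cav_spanner (a point): floor of the spanner's own cavity in the tray, where the seated part's origin belongs: tray x 50, y -45, z 4 mm; axes as the tray's
- cav_saddle (a point): floor of the saddle's own cavity in the tray, where the seated part's origin belongs: tray x 50, y 75, z 4 mm; axes as the tray's
- cav_tee (a point): floor of the tee's own cavity in the tray, where the seated part's origin belongs: tray x -40, y -76, z 4 mm; axes as the tray's
- cav_aircap (a point): floor of the aircap's own cavity in the tray, where the seated part's origin belongs: tray x -40, y 0, z 4 mm; axes as the tray's
- cav_bracket (a point): floor of the bracket's own cavity in the tray, where the seated part's origin belongs: tray x -40, y 76, z 4 mm; axes as the tray's

How it is judged:
On the way, in this order (a step that is already met when the one before it is completed fails the run):
1. the sanding block is in the wooden box and every part present sits in its own cavity (x of sandblock in the frame of caddy between -0.06 and 0.06 m and y of sandblock in the frame of caddy between -0.05 and 0.05 m and z of sandblock in the frame of caddy below 0.045 m and contact force between sandblock and caddy above 0.05 N and distance between spanner and cav_spanner below 0.007 m and angle between each of spanner, saddle, tee, aircap, bracket's own z axis and vertical below 0.12 rad and angle between the x axis of spanner and the x axis of cav_spanner, either way round below 0.18 rad and distance between saddle and cav_saddle below 0.007 m and angle between the x axis of saddle and the x axis of cav_saddle, either way round below 0.18 rad and distance between tee and cav_tee below 0.007 m and angle between the x axis of tee and the x axis of cav_tee, either way round below 0.18 rad and distance between aircap and cav_aircap below 0.007 m and distance between bracket and cav_bracket below 0.007 m and angle between the x axis of bracket and the x axis of cav_bracket, either way round below 0.18 rad), for 0.2 s.
2. the tray is fully home in the dock (distance between tray and dock_home below 0.007 m and angle between the x axis of tray and the x axis of dock, either way round below 0.06 rad and angle between tray's own z axis and vertical below 0.05 rad), for 0.2 s.
3. the lock knob is turned to its stop (value of joint lock above 1.2 rad), for 0.2 s.
At the end, for the whole second after the job is handed in: The sanding block lies in the wooden box, every part present lies flat in its own cavity (origin within 7 mm of the cavity's, turned less than 0.18 rad off it, the round cap any way round), the tray is home in the dock (within 7 mm and 0.06 rad), the knob is past 1.2 rad, and all is at rest (all of step 1 and all of step 2 and value of joint lock above 1.2 rad and linear speed of each of spanner, saddle, tee, aircap, bracket, tray, sandblock below 0.02 m/s); the robot touches nothing.
It fails at once if a bystander is shoved more than 30 mm (distance of any of tape, aerosol, jar, tin, cup from where it was at the start of the episode above 0.03 m).
It fails at once if the tray is tipped by more than about 20 degrees (angle between tray's own z axis and vertical above 0.35 rad).
Of spanner, saddle, tee, aircap, bracket only 3 to 5 are there at a start; the rules pass over those that are not, and their reading is None.
At some moment in a run one of spanner, saddle, tee, aircap, bracket may be knocked a few centimetres aside while the robot is not near it.
Once in a run the grip may slacken for a moment while it holds something.
It also fails if it takes over 210 s, if anything falls off the work surface, if the arm or the gripper's body presses on something with over 40 N, if the wrist force passes 120 N, or if a joint passes its speed limit or range.

## Working session

There is one attempt and no reset: what is moved stays moved. The work goes in short steps, Python scripts to look and compute and a tool call to move; the robot and the scene stay as the last step left them, time stands still between calls to the robot, and variables do not carry over. Pictures are saved under pics/ and viewed, at most 14 in all, crops included, and the job is handed in when it is done.

Besides the shell and the picture viewer there is one more tool, called as name(argument=value, ...) on one line, values as JSON. jog_arm: Moves the arm, as the interface text tells. Shift numbers are shares of 1000 mm and turn numbers shares of 90 degrees, none past 1 either way. Its arguments: {"type":"object","properties":{"deltas":{"type":"array","items":{"type":"object","properties":{"jaw":{"type":"number"},"tx":{"type":"number"},"ty":{"type":"number"},"tz":{"type":"number"},"turn":{"type":"number"}}}},"grip_force":{"type":"number"}},"required":["deltas"]}

```bash
mkdir -p pics; cat > h.py <<'E'
import numpy as np, cv2
from scipy.spatial.transform import Rotation as R
from cell import bot
def cam(name, st=None):
    c=bot.calibration(name); K=np.array([[c['fx'],0,c['cx']],[0,c['fy'],c['cy']],[0,0,1]])
    if name=='wrist':
        T=np.array(c['tool_from_camera']); s=st or bot.read_state()
        Rt=R.from_quat(s['ee_rot']).as_matrix()
        return K, Rt@T[:3,:3], Rt@T[:3,3]+np.array(s['tool_pos'])
    r=np.array(c['rotation']); 
    if r.shape!=(3,3): r=R.from_quat(r).as_matrix()
    return K,r,np.array(c['xyz'])
def ray(C,uv):
    K,r,p=C; uv=np.atleast_2d(np.asarray(uv,float))
    d=np.c_[uv,np.ones(len(uv))]@np.linalg.inv(K).T@r.T
    return p,d
def onplane(C,uv,z):
    p,d=ray(C,uv); return p+d*((z-p[2])/d[:,2:3])
def proj(C,X):
    K,r,p=C; q=(np.atleast_2d(X)-p)@r@K.T; return q[:,:2]/q[:,2:]
def rectify(C,img,x0,x1,y0,y1,z,s=1000):
    # top-view: col grows with -y, row grows with -x ; s px per m
    w=np.array([[x1,y1,z],[x1,y0,z],[x0,y0,z],[x0,y1,z]])
    W=int((y1-y0)*s);H=int((x1-x0)*s)
    M=cv2.getPerspectiveTransform(proj(C,w).astype(np.float32),np.float32([[0,0],[W,0],[W,H],[0,H]]))
    return cv2.warpPerspective(img,M,(W,H))
def save(n,img): cv2.imwrite('pics/'+n+'.png',img[:,:,::-1])
def tri(C1,a,C2,b):
    p,d=ray(C1,a);q,e=ray(C2,b);d=d[0];e=e[0]
    A=np.c_[d,-e];s=np.linalg.lstsq(A,q-p,rcond=None)[0]
    return (p+s[0]*d+q+s[1]*e)/2, np.linalg.norm(p+s[0]*d-q-s[1]*e)
E
python3 - <<'E'
from h import *
s=bot.read_state();print(s)
for n in ['scene','side','wrist']:
    im=bot.capture(n);save(n+'0',im);np.save(n+'0.npy',im);c=bot.calibration(n);print(n,c)
E
```

```text
{'t': 0.0, 'joints': array([-2.10127133e-01,  1.59059002e-01,  1.59821708e+00,  2.36062041e-06,
        1.38620913e+00, -2.10145709e-01]), 'qd': array([8.06538769e-04, 5.91159089e-05, 4.89355970e-04, 1.08794761e-04,
       3.81753742e-04, 7.50776489e-04]), 'effort': array([ 4.79022274e-04, -3.85570908e+01, -3.22103977e+01,  7.00944406e-02,
        3.78346047e-02, -1.56143192e-04]), 'tool_pos': array([5.74373356e-01, 9.76667729e-05, 2.13620931e-01]), 'ee_rot': array([ 7.07100051e-01,  7.07112878e-01, -5.13854698e-04, -7.94607639e-04]), 'wrist_force': array([0.10789107, 1.03824236, 0.24402922]), 'ft_torque': array([-0.04053155, -0.0227945 ,  0.02355501]), 'gripper_force': 0.0, 'opening': 0.09180514885140285}
scene {'fx': 396.28318350817693, 'fy': 396.28318350817693, 'cx': 312.4631949717106, 'cy': 201.09112818130106, 'xyz': array([ 1.38426601, -0.71461442,  1.05598458]), 'rotation': array([ 0.83289528,  0.38042169, -0.16772529, -0.36528486])}
side {'fx': 512.985563907784, 'fy': 512.985563907784, 'cx': 323.88065062276127, 'cy': 202.61673772469462, 'xyz': array([0.20812617, 1.15961988, 1.10892358]), 'rotation': array([-0.1370831 ,  0.89794569, -0.41175364,  0.0732168 ])}
wrist {'fx': 329.7446270870596, 'fy': 329.7446270870596, 'cx': 318.7361085793881, 'cy': 194.53574843867156, 'tool_from_camera': array([[-3.73687144e-04, -9.64020559e-01, -2.65827428e-01,
         7.50556508e-02],
       [ 9.99999929e-01, -3.70299760e-04, -6.28623493e-05,
        -1.06530171e-03],
       [-3.78352356e-05, -2.65827433e-01,  9.64020630e-01,
        -1.70556199e-01],
       [ 0.00000000e+00,  0.00000000e+00,  0.00000000e+00,
         1.00000000e+00]])}
```

View pics/scene0.png

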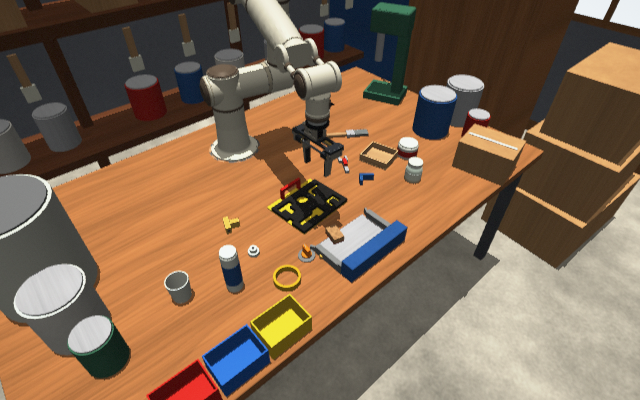

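View pics/side0.png

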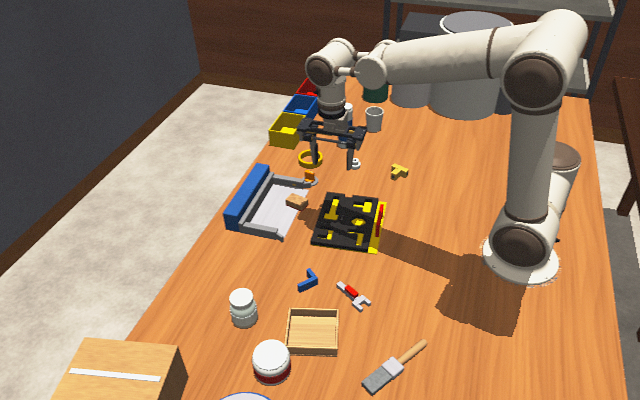

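The scene view shows tray ~(308,203), sandblock (335,234), caddy (378,155), bracket (367,178), spanner (345,160), tee (230,224), aircap (253,251), knob (306,253). No green saddle is visible so far.

```bash
python3 - <<'E'
from h import *
a=rectify(cam('side'),np.load('side0.npy'),.2,.85,-.45,.5,.014,620)
b=rectify(cam('scene'),np.load('scene0.npy'),.2,.85,-.45,.5,.014,620)
print(a.shape)
save('r0',cv2.resize(np.vstack([a,b]),(585,800))[:0] if 0 else a)
save('r1',b)
E
```

```text
(402, 589, 3)
```

View pics/r0.png

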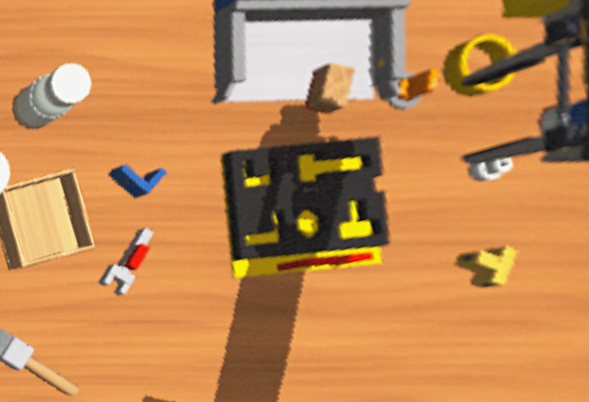

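View pics/wrist0.png

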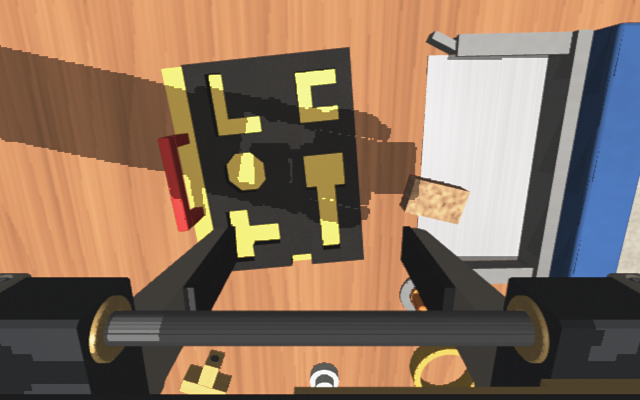

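Wrist view: tray with five cavities, centred about (265,160), the block at (437,200) and the dock to its right. r0 shows spanner (130,260), bracket (138,180), tee (490,265) and aircap (490,168). There is no saddle. I'll lift for an overview.

jog_arm(deltas=[{"jaw": 0, "tx": -0.02, "tz": -0.03}, {"tx": -0.04, "tz": -0.06}, {"tx": -0.06, "tz": -0.09}, {"tx": -0.08, "tz": -0.12}, {"tx": -0.08, "tz": -0.12}, {"tx": -0.08, "tz": -0.12}, {"tx": -0.08, "tz": -0.12}])

```text
$.deltas[0]: bad value
```

```bash
python3 - <<'E'
from h import *
s=bot.read_state();print(s['tool_pos'],s['ee_rot'],s['t'])
im=bot.capture('wrist');save('w1',im);np.save('w1.npy',im);np.save('w1C.npy',np.array(cam('wrist',s),dtype=object),allow_pickle=True)
E
```

```text
[5.74512169e-01 8.24749270e-05 2.13843032e-01] [ 7.07100415e-01  7.07112770e-01 -3.95749254e-04 -6.13945239e-04] 0.15Traceback (most recent call last):
  File "<stdin>", line 3, in <module>
ValueError: could not broadcast input array from shape (3,3) into shape (3,)
```

View pics/w1.png

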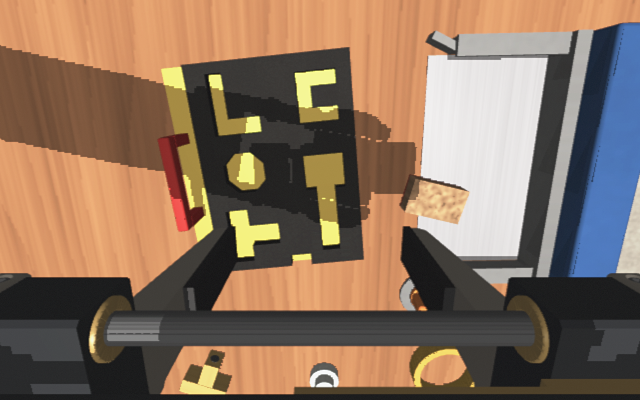

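The move was refused, so this picture repeats the start view. Rows need all their fields.

jog_arm(deltas=[{"jaw": 0, "tx": -0.02, "ty": 0, "tz": -0.03, "turn": 0}, {"jaw": 0, "tx": -0.05, "ty": 0, "tz": -0.07, "turn": 0}, {"jaw": 0, "tx": -0.07, "ty": 0, "tz": -0.1, "turn": 0}, {"jaw": 0, "tx": -0.08, "ty": 0, "tz": -0.12, "turn": 0}, {"jaw": 0, "tx": -0.08, "ty": 0, "tz": -0.12, "turn": 0}, {"jaw": 0, "tx": -0.08, "ty": 0, "tz": -0.12, "turn": 0}, {"jaw": 0, "tx": -0.08, "ty": 0, "tz": -0.12, "turn": 0}], grip_force=30)

```text
t: 0.78
tool_pos: [0.5745, -0.0794, 0.3329]
ee_rot: [0.707, 0.707, -0.0, -0.001]
wrist_force: [0.4, 0.6, -0.2]
opening: 0.0919
gripper_force: 0.0
```

```bash
cat >> h.py <<'E'
import pickle
def snap(n):
    s=bot.read_state(); im=bot.capture('wrist'); C=cam('wrist',s)
    pickle.dump((im,C,s),open(n+'.pkl','wb')); save(n,im); return im,C,s
def load(n): return pickle.load(open(n+'.pkl','rb'))
E
python3 - <<'E'
from h import *
im,C,s=snap('w2');print(s['tool_pos'],s['t'])
E
```

```text
[ 0.57445862 -0.07941536  0.33294054] 0.7833
```

View pics/w2.png

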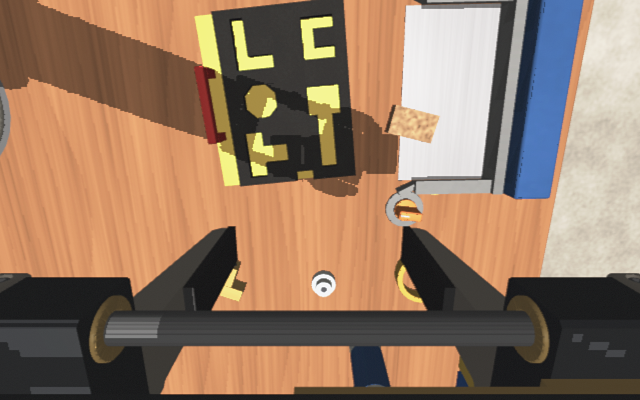

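w2 shows the foam from (345,0) to (355,178), the block at (413,124), aircap at (322,284), the tee at (232,282), and the knob at (405,208). Now I'll measure the tray, block and caddy.

```bash
cat >> h.py <<'E'
def hsv(im): return cv2.cvtColor(im,cv2.COLOR_RGB2HSV)
def blobs(m,amin=60):
    m=cv2.morphologyEx(m.astype(np.uint8)*255,cv2.MORPH_OPEN,np.ones((2,2)))
    c,_=cv2.findContours(m,cv2.RETR_EXTERNAL,cv2.CHAIN_APPROX_NONE)
    return sorted([k for k in c if cv2.contourArea(k)>amin],key=cv2.contourArea,reverse=True)
def rect(C,cnt,z):
    P=onplane(C,cnt.reshape(-1,2),z)[:,:2]
    (c,wh,a)=cv2.minAreaRect((P*1000).astype(np.float32)); return np.round(c,1),np.round(wh,1),round(a,1)
E
python3 - <<'E'
from h import *
im0=np.load('wrist0.npy');s0=dict(tool_pos=[.57437,.0001,.21362],ee_rot=[7.07100051e-01,7.07112878e-01,-5.13854698e-04,-7.94607639e-04])
C0=cam('wrist',s0);im2,C2,_=load('w2')
pickle.dump((im0,C0,s0),open('w0.pkl','wb'))
rr,cc=np.mgrid[:400,:640]
for im,C,nm in((im0,C0,'w0'),(im2,C2,'w2')):
    H=hsv(im);h,s,v=H[...,0],H[...,1],H[...,2]
    ok=(rr<225)
    cork=(h<22)&(s>60)&(cc>370)&(cc<480)&(rr<240)&(s<200)
    # cork vs bench: print samples
    p=(437,200) if nm=='w0' else (413,124)
    print(nm,'cork',H[p[1]-3:p[1]+3:2,p[0]-3:p[0]+3:2].reshape(-1,3).tolist(),'bench',H[300 if nm=='w2' else 20,360].tolist(),'knob',H[212,408])
    dark=(v<75)&(s<90)&(cc>150)&(cc<375)&((rr<222)|((cc>240)&(rr<275)))&(rr<(275 if nm=='w0' else 200))
    m=cv2.morphologyEx(dark.astype(np.uint8),cv2.MORPH_CLOSE,np.ones((3,3)))
    b=blobs(m)[0];hull=cv2.convexHull(b)
    print(nm,'foam',rect(C,hull,.018)); print(cv2.approxPolyDP(hull,4,True).reshape(-1,2).tolist())
E
```

```text
w0 cork [[19, 92, 243], [20, 88, 244], [20, 89, 244], [20, 89, 243], [19, 94, 242], [17, 97, 239], [20, 90, 244], [18, 96, 239], [17, 99, 237]] bench [13, 130, 228] knob [ 14 110 221]
w0 foam (array([529.7,   2.7]), array([174.7, 238.7]), 5.7)
[[349, 49], [363, 259], [242, 270], [213, 221], [183, 67]]
w2 cork [[17, 97, 240], [18, 95, 242], [18, 95, 241], [20, 86, 244], [18, 94, 241], [17, 100, 237], [18, 97, 239], [16, 101, 234], [17, 99, 237]] bench [12, 134, 213] knob [ 12 170 242]
w2 foam (array([530.2,   2.9]), array([174.1, 241.1]), 5.7)
[[343, 0], [355, 175], [242, 186], [213, 13]]
```

```bash
python3 - <<'E'
from h import *
a=load('w0')[0][30:300,370:640]; b=load('w2')[0][0:240,370:610]
save('crop1',np.hstack([cv2.resize(a,(400,400),interpolation=cv2.INTER_NEAREST),cv2.resize(b,(400,400),interpolation=cv2.INTER_NEAREST)]))
E
```

```text
(no output)
```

View pics/crop1.png

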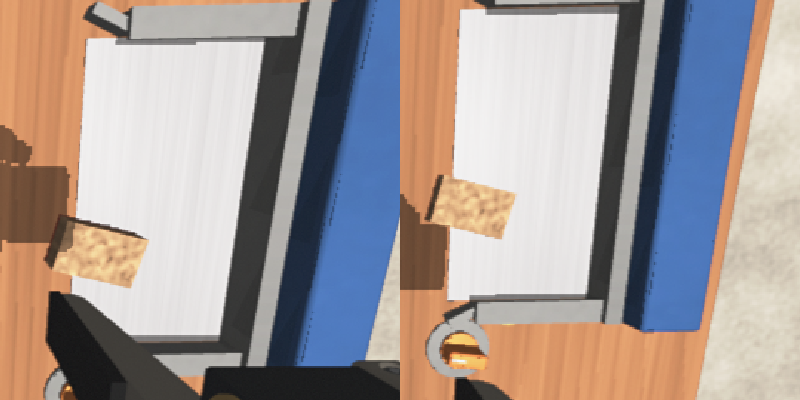

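Crop 1 shows the block's top corners at left (68,216), (148,238), (132,288), (52,265), and the dock floor edge running (88,38)→(72,290). Next I'll triangulate them.

```bash
python3 - <<'E'
from h import *
im0,C0,_=load('w0');im2,C2,_=load('w2')
L=lambda p:np.array([370+p[0]/(400/270),30+p[1]/(400/270)])
Rr=lambda p:np.array([370+(p[0]-400)/(400/240),p[1]/(400/240)])
A=[(70,218),(148,238),(132,288),(53,267)];B=[(445,176),(516,192),(503,239),(432,222)]
for a,b in zip(A,B):
    X,e=tri(C0,L(a),C2,Rr(b));print('block',np.round(X*1000,1),round(e*1000,1), np.round(onplane(C2,Rr(b),.026)[0]*1000,1))
H=hsv(im2);w=(H[...,1]<25)&(H[...,2]>200)
rr,cc=np.mgrid[:400,:640];w&=(cc<530)&(rr<200)
b=blobs(w)[0];print(cv2.approxPolyDP(b,3,True).reshape(-1,2).tolist())
# mouth edge: leftmost white per row
e=[(np.where(w[r])[0].min()-.5,r) for r in list(range(12,100))+list(range(148,172))]
P=onplane(C2,e,0.0)*1000;f=np.polyfit(P[:,1],P[:,0],1);print('mouth x=%.4f*y+%.1f'%tuple(f),'yaw',-np.degrees(np.arctan(f[0])),'res',np.std(P[:,0]-np.polyval(f,P[:,1])))
# bottom & top edges of the white floor, rows
bot_=[(c,np.where(w[:,c])[0].max()+.5) for c in range(420,475)];
top_=[(c,np.where(w[:,c])[0].min()-.5) for c in range(430,490)];print(top_[::15],bot_[::15])
for nm,q in(('bot',bot_),('top',top_)):
  for z in(.026,.032,0.):
    P=onplane(C2,q,z)*1000;f=np.polyfit(P[:,0],P[:,1],1);print(nm,z,'y=%.4fx+%.1f'%tuple(f))
print('knob',np.round(onplane(C2,[[404.2,208.2]],.03)*1000,1))
# side/scene caddy etc
E
```

```text
block [685.7  -6.6  12.9] 1.3 [682.1  -6.7  26. ]
block [744.  -19.8  22.8] 0.1 [742.8 -19.8  26. ]
block [735.4 -59.4  25.6] 0.4 [735.4 -59.2  26. ]
block [675.5 -45.8  14.7] 0.3 [673.3 -44.8  26. ]
[[407, 7], [403, 106], [441, 118], [431, 145], [401, 138], [399, 180], [481, 176], [500, 9]]
mouth x=-0.0201*y+694.0 yaw 1.1521059351017924 res 0.42961406604932545
[(430, np.float64(8.5)), (445, np.float64(8.5)), (460, np.float64(8.5)), (475, np.float64(7.5))] [(420, np.float64(176.5)), (435, np.float64(175.5)), (450, np.float64(175.5)), (465, np.float64(175.5))]
bot 0.026 y=0.0127x+-116.3
bot 0.032 y=0.0127x+-115.0
bot 0.0 y=0.0127x+-122.0
top 0.026 y=0.0214x+99.5
top 0.032 y=0.0214x+98.0
top 0.0 y=0.0214x+105.8
knob [[ 701.3 -155.8   30. ]]
```

Results so far, in mm:
- **Tray:** origin (530,2.8), yaw 5.7°.
- **Block:** (708.4,-32.6), yaw -12.6°.
- **Dock:** mouth (694,3.7), yaw about 1.1°.

I'll fetch the block first.

```bash
cat >> h.py <<'E'
def state():
    s=bot.read_state();M=R.from_quat(s['ee_rot']).as_matrix();return s,M
def go(*tg):
    """targets (x,y,z mm, yaw deg of tool y; 180-symmetric nearest)"""
    s,M=state();a=np.degrees(np.arctan2(M[1,1],M[0,1]));p=np.array(s['tool_pos'])
    Mx=np.array([[-0,0,0]]*3,float);c,si=np.cos(np.radians(a)),np.sin(np.radians(a))
    ty=np.array([c,si,0]);tz=np.array([0,0,-1.]);tx=np.cross(ty,tz)
    for t in tg:
        d=np.array(t[:3])/1000-p; y=(t[3]-a+90)%180-90
        print('tx %.4f ty %.4f tz %.4f turn %.4f  (yaw now %.2f, dyaw %.1f, j6 %.2f) rows>=%d'%(d@tx,d@ty,d@tz,-y/90,a,y,s['joints'][5],np.ceil(max(abs(y)/7.16,np.linalg.norm(d)/.0417))))
E
python3 - <<'E'
from h import *
go((708.4,-32.6,100,77.4),(708.4,-32.6,8,77.4))
E
```

```text
tx 0.0464 ty 0.1342 tz 0.2324 turn -0.8596  (yaw now 0.04, dyaw 77.4, j6 -0.35) rows>=11
tx 0.0464 ty 0.1342 tz 0.3244 turn -0.8596  (yaw now 0.04, dyaw 77.4, j6 -0.35) rows>=11
```

jog_arm(deltas=[{"jaw": 0, "tx": 0.046, "ty": 0.134, "tz": 0.232, "turn": -0.86}, {"jaw": 0, "tx": 0.046, "ty": 0.134, "tz": 0.232, "turn": -0.86}, {"jaw": 0, "tx": 0.046, "ty": 0.134, "tz": 0.232, "turn": -0.86}, {"jaw": 0, "tx": 0.046, "ty": 0.134, "tz": 0.232, "turn": -0.86}, {"jaw": 0, "tx": 0.046, "ty": 0.134, "tz": 0.232, "turn": -0.86}, {"jaw": 0, "tx": 0.046, "ty": 0.134, "tz": 0.232, "turn": -0.86}, {"jaw": 0, "tx": 0.046, "ty": 0.134, "tz": 0.232, "turn": -0.86}, {"jaw": 0, "tx": 0.046, "ty": 0.134, "tz": 0.232, "turn": -0.86}, {"jaw": 0, "tx": 0.046, "ty": 0.134, "tz": 0.232, "turn": -0.86}, {"jaw": 0, "tx": 0.046, "ty": 0.134, "tz": 0.232, "turn": -0.86}, {"jaw": 0, "tx": 0.046, "ty": 0.134, "tz": 0.232, "turn": -0.86}, {"jaw": 0, "tx": 0.046, "ty": 0.134, "tz": 0.232, "turn": -0.86}, {"jaw": 0, "tx": 0.046, "ty": 0.134, "tz": 0.26, "turn": -0.86}, {"jaw": 0, "tx": 0.046, "ty": 0.134, "tz": 0.285, "turn": -0.86}, {"jaw": 0, "tx": 0.046, "ty": 0.134, "tz": 0.305, "turn": -0.86}, {"jaw": 0, "tx": 0.046, "ty": 0.134, "tz": 0.318, "turn": -0.86}, {"jaw": 0, "tx": 0.046, "ty": 0.134, "tz": 0.324, "turn": -0.86}, {"jaw": 0, "tx": 0.046, "ty": 0.134, "tz": 0.324, "turn": -0.86}, {"jaw": 0.4, "tx": 0.046, "ty": 0.134, "tz": 0.324, "turn": -0.86}, {"jaw": 0.7, "tx": 0.046, "ty": 0.134, "tz": 0.324, "turn": -0.86}], grip_force=25)

```text
t: 2.5
tool_pos: [0.7103, -0.0342, 0.0124]
ee_rot: [0.11, 0.994, -0.0, 0.001]
wrist_force: [0.4, 0.1, 1.2]
opening: 0.0809
gripper_force: 0.0
```

jog_arm(deltas=[{"jaw": 0.8, "tx": 0, "ty": 0, "tz": 0, "turn": 0}, {"jaw": 0.8, "tx": 0, "ty": 0, "tz": 0, "turn": 0}, {"jaw": 0.8, "tx": 0, "ty": 0, "tz": 0, "turn": 0}, {"jaw": 0.8, "tx": 0, "ty": 0, "tz": -0.01, "turn": 0}, {"jaw": 0.8, "tx": 0, "ty": 0, "tz": -0.03, "turn": 0}, {"jaw": 0.8, "tx": 0, "ty": 0, "tz": -0.06, "turn": 0}, {"jaw": 0.8, "tx": 0, "ty": 0, "tz": -0.1, "turn": 0}, {"jaw": 0.8, "tx": 0, "ty": 0, "tz": -0.13, "turn": 0}, {"jaw": 0.8, "tx": 0, "ty": 0, "tz": -0.15, "turn": 0}, {"jaw": 0.8, "tx": 0, "ty": 0, "tz": -0.15, "turn": 0}])

```text
t: 3.33
tool_pos: [0.7126, -0.0347, 0.1689]
ee_rot: [0.11, 0.994, -0.001, 0.006]
wrist_force: [0.8, 0.3, 1.4]
opening: 0.0182
gripper_force: 0.0
```

```bash
python3 - <<'E'
from h import *
C1=cam('side');C2=cam('scene');a=np.load('side0.npy');b=np.load('scene0.npy')
# caddy corners (outer rim) by eye from raw pictures
for p,q in(((289,308),(363,142)),((338,308),(401,154))):
    X,e=tri(C1,p,C2,q);print(np.round(X*1000),round(e*1000,1))
for p in((289,309),(338,309),(286,347),(338,352)): print(np.round(onplane(C1,[p],.036)[0]*1000,0))
go((520,330,250,0))
E
```

```text
[506. 401.  94.] 116.0
[511. 436.  70.] 169.5
[568. 402.  36.]
[447. 365.  36.]
[534. 511.  36.]
[410. 487.  36.]
tx 0.2675 ty 0.3140 tz -0.0811 turn 0.8600  (yaw now 77.40, dyaw -77.4, j6 -1.57) rows>=11
```

The fingers were still closing when I lifted. I'll look again.

jog_arm(deltas=[{"jaw": 0, "tx": 0, "ty": 0, "tz": -0.04, "turn": 0}, {"jaw": 0, "tx": 0, "ty": 0, "tz": -0.05, "turn": 0}, {"jaw": 0, "tx": 0, "ty": 0, "tz": -0.05, "turn": 0}, {"jaw": 0, "tx": 0, "ty": 0, "tz": -0.05, "turn": 0}, {"jaw": 0, "tx": 0, "ty": 0, "tz": -0.05, "turn": 0}, {"jaw": 0, "tx": 0, "ty": 0, "tz": -0.05, "turn": 0}])

```text
t: 3.83
tool_pos: [0.7078, -0.0337, 0.2076]
ee_rot: [0.11, 0.994, 0.0, -0.002]
wrist_force: [-0.3, 0.8, 0.7]
opening: 0.0567
gripper_force: 0.0
```

```bash
python3 - <<'E'
from h import *
im,C,s=snap('w3');print(s['tool_pos'],s['opening'])
H=hsv(im);print(s['t'])
w=proj(C,np.array([[.708,-.033,.026]]));print(w)
x,y=w[0].astype(int);print(H[y-60:y+60:10,x].tolist())
a=im;save('w3s',cv2.resize(a,(480,300)))
E
```

```text
[ 0.70782488 -0.03374991  0.20763546] 0.0566678182186176
3.8333
[[319.50992405 176.53619259]]
[[12, 134, 207], [12, 134, 205], [12, 132, 216], [14, 110, 228], [14, 109, 216], [14, 104, 132], [14, 106, 135], [15, 105, 119], [14, 105, 143], [10, 6, 132], [170, 6, 133], [0, 3, 243]]
```

View pics/w3.png

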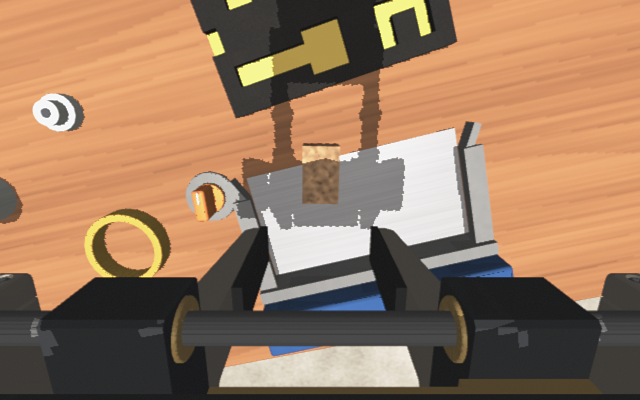

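The block is unmoved at (321,174), square to the fingers. I'll grasp again with more time to close.

jog_arm(deltas=[{"jaw": 0.3, "tx": 0, "ty": 0, "tz": 0.04, "turn": 0}, {"jaw": 0.3, "tx": 0, "ty": 0, "tz": 0.08, "turn": 0}, {"jaw": 0.3, "tx": 0, "ty": 0, "tz": 0.12, "turn": 0}, {"jaw": 0.3, "tx": 0, "ty": 0, "tz": 0.16, "turn": 0}, {"jaw": 0.3, "tx": 0, "ty": 0, "tz": 0.19, "turn": 0}, {"jaw": 0.3, "tx": 0, "ty": 0, "tz": 0.202, "turn": 0}, {"jaw": 0.3, "tx": 0, "ty": 0, "tz": 0.202, "turn": 0}, {"jaw": 0.3, "tx": 0, "ty": 0, "tz": 0.202, "turn": 0}, {"jaw": 0.7, "tx": 0, "ty": 0, "tz": 0.202, "turn": 0}, {"jaw": 0.7, "tx": 0, "ty": 0, "tz": 0.202, "turn": 0}, {"jaw": 0.7, "tx": 0, "ty": 0, "tz": 0.202, "turn": 0}, {"jaw": 0.7, "tx": 0, "ty": 0, "tz": 0.202, "turn": 0}, {"jaw": 0.7, "tx": 0, "ty": 0, "tz": 0.202, "turn": 0}, {"jaw": 0.7, "tx": 0, "ty": 0, "tz": 0.202, "turn": 0}], grip_force=25)

```text
t: 5.05
tool_pos: [0.7099, -0.0341, 0.01]
ee_rot: [0.11, 0.994, -0.0, 0.001]
wrist_force: [-0.8, 1.6, 5.1]
opening: 0.0397
gripper_force: 25.0
```

jog_arm(deltas=[{"jaw": 0.7, "tx": 0, "ty": 0, "tz": -0.01, "turn": 0}, {"jaw": 0.7, "tx": 0, "ty": 0, "tz": -0.03, "turn": 0}, {"jaw": 0.7, "tx": 0, "ty": 0, "tz": -0.06, "turn": 0}, {"jaw": 0.7, "tx": 0, "ty": 0, "tz": -0.09, "turn": 0}, {"jaw": 0.7, "tx": 0, "ty": 0, "tz": -0.13, "turn": 0}, {"jaw": 0.7, "tx": 0, "ty": 0, "tz": -0.17, "turn": 0}, {"jaw": 0.7, "tx": 0, "ty": 0, "tz": -0.2, "turn": 0}, {"jaw": 0.7, "tx": 0, "ty": 0, "tz": -0.21, "turn": 0}, {"jaw": 0.7, "tx": 0, "ty": 0, "tz": -0.21, "turn": 0}, {"jaw": 0.7, "tx": 0, "ty": 0, "tz": -0.21, "turn": 0}])

```text
t: 5.88
tool_pos: [0.7085, -0.0339, 0.2174]
ee_rot: [0.11, 0.994, 0.0, -0.001]
wrist_force: [-0.2, -0.2, -0.2]
opening: 0.0394
gripper_force: 25.0
```

```bash
python3 - <<'E'
from h import *
C1=cam('side');a=np.load('side0.npy');H=hsv(a)
# caddy: pale wood, less saturated than the bench
h,s,v=[H[...,i] for i in range(3)]
print(H[330,310].tolist(),H[310,310].tolist(),H[250,280].tolist())
m=(s<125)&(s>40)&(h>12)&(h<26)
rr,cc=np.mgrid[:400,:640];m&=(cc>270)&(cc<350)&(rr>295)&(rr<365)
b=blobs(m);print(len(b),cv2.contourArea(b[0]),rect(C1,b[0],.036),cv2.boundingRect(b[0]))
print(np.round(onplane(C1,cv2.approxPolyDP(cv2.convexHull(b[0]),4,True).reshape(-1,2),.036)*1000))
go((520,330,250,0))
E
```

```text
[18, 115, 239] [15, 123, 108] [14, 161, 228]
1 1982.5 (array([486.8, 450.9]), array([129.7, 139.1]), 14.8) (286, 309, 54, 49)
[[561. 400.  36.]
 [446. 368.  36.]
 [408. 501.  36.]
 [520. 521.  36.]
 [546. 482.  36.]]
tx 0.2633 ty 0.3141 tz -0.0326 turn 0.8600  (yaw now 77.40, dyaw -77.4, j6 -1.57) rows>=11
```

```bash
python3 - <<'E'
from h import *
go((500,325,250,14.8))
E
```

```text
tx 0.2817 ty 0.3048 tz -0.0326 turn 0.6955  (yaw now 77.40, dyaw -62.6, j6 -1.57) rows>=10
```

jog_arm(deltas=[{"jaw": 0.7, "tx": 0.015, "ty": 0.016, "tz": -0.01, "turn": 0.06}, {"jaw": 0.7, "tx": 0.04, "ty": 0.043, "tz": -0.02, "turn": 0.12}, {"jaw": 0.7, "tx": 0.065, "ty": 0.07, "tz": -0.032, "turn": 0.19}, {"jaw": 0.7, "tx": 0.09, "ty": 0.097, "tz": -0.032, "turn": 0.26}, {"jaw": 0.7, "tx": 0.115, "ty": 0.124, "tz": -0.032, "turn": 0.33}, {"jaw": 0.7, "tx": 0.14, "ty": 0.151, "tz": -0.032, "turn": 0.4}, {"jaw": 0.7, "tx": 0.165, "ty": 0.178, "tz": -0.032, "turn": 0.47}, {"jaw": 0.7, "tx": 0.19, "ty": 0.205, "tz": -0.032, "turn": 0.54}, {"jaw": 0.7, "tx": 0.215, "ty": 0.232, "tz": -0.032, "turn": 0.61}, {"jaw": 0.7, "tx": 0.24, "ty": 0.259, "tz": -0.032, "turn": 0.66}, {"jaw": 0.7, "tx": 0.262, "ty": 0.284, "tz": -0.032, "turn": 0.695}, {"jaw": 0.7, "tx": 0.275, "ty": 0.298, "tz": -0.032, "turn": 0.695}, {"jaw": 0.7, "tx": 0.282, "ty": 0.305, "tz": -0.032, "turn": 0.695}, {"jaw": 0.7, "tx": 0.282, "ty": 0.305, "tz": -0.032, "turn": 0.695}, {"jaw": 0.7, "tx": 0.282, "ty": 0.305, "tz": -0.032, "turn": 0.695}, {"jaw": 0.7, "tx": 0.282, "ty": 0.305, "tz": -0.032, "turn": 0.695}])

```text
t: 7.22
tool_pos: [0.5007, 0.3238, 0.2495]
ee_rot: [0.61, 0.792, -0.001, -0.0]
wrist_force: [-0.2, -0.1, -1.2]
opening: 0.0401
gripper_force: 2.5
```

```bash
python3 - <<'E'
from h import *
im,C,s=snap('w4');print(s['tool_pos'],s['opening'],s['gripper_force'])
E
```

```text
[0.50071816 0.32378908 0.24945476] 0.04011164321714725 2.4979696422815323
```

View pics/w4.png

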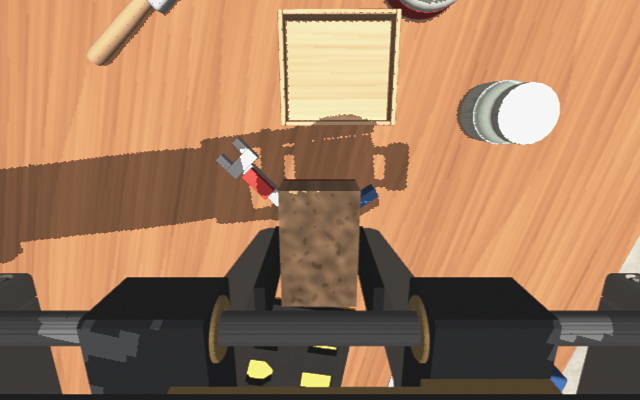

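The caddy rim runs from (278,12) to (397,124). The grip just slackened to 2.5 N but still holds the block, so I'll re-tighten.

jog_arm(deltas=[{"jaw": 0.75, "tx": 0, "ty": 0, "tz": 0, "turn": 0}, {"jaw": 0.75, "tx": 0, "ty": 0, "tz": 0, "turn": 0}, {"jaw": 0.75, "tx": 0, "ty": 0, "tz": 0, "turn": 0}, {"jaw": 0.75, "tx": 0, "ty": 0, "tz": 0, "turn": 0}], grip_force=35)

```text
t: 7.6
tool_pos: [0.5006, 0.3248, 0.2507]
ee_rot: [0.61, 0.792, 0.0, 0.0]
wrist_force: [-0.5, 0.5, -0.8]
opening: 0.0396
gripper_force: 35.0
```

```bash
python3 - <<'E'
from h import *
im,C,s=load('w4')
c=onplane(C,[(278,11),(401,9),(396,124),(283,125)],.036)*1000;print(np.round(c),np.round(c.mean(0)))
e=c[1]-c[0];print(np.degrees(np.arctan2(e[1],e[0])),[np.linalg.norm(c[i]-c[i-1]).round() for i in range(4)])
x,y=c.mean(0)[:2]
go((x,y,130,14.8),(x,y,30,14.8))
s=bot.read_state();print(s['gripper_force'],s['opening'])
E
```

```text
[[415. 476.  36.]
 [539. 510.  36.]
 [571. 397.  36.]
 [447. 363.  36.]] [493. 436.  36.]
15.568338254203596 [np.float64(117.0), np.float64(129.0), np.float64(118.0), np.float64(129.0)]
tx 0.1098 ty 0.0212 tz 0.1207 turn 0.0002  (yaw now 14.81, dyaw -0.0, j6 0.11) rows>=4
tx 0.1098 ty 0.0212 tz 0.2207 turn 0.0002  (yaw now 14.81, dyaw -0.0, j6 0.11) rows>=6
34.997406005859375 0.03963739914177219
```

jog_arm(deltas=[{"jaw": 0.75, "tx": 0.02, "ty": 0.004, "tz": 0.02, "turn": 0}, {"jaw": 0.75, "tx": 0.05, "ty": 0.01, "tz": 0.04, "turn": 0}, {"jaw": 0.75, "tx": 0.08, "ty": 0.016, "tz": 0.06, "turn": 0}, {"jaw": 0.75, "tx": 0.105, "ty": 0.02, "tz": 0.085, "turn": 0}, {"jaw": 0.75, "tx": 0.11, "ty": 0.021, "tz": 0.11, "turn": 0}, {"jaw": 0.75, "tx": 0.11, "ty": 0.021, "tz": 0.14, "turn": 0}, {"jaw": 0.75, "tx": 0.11, "ty": 0.021, "tz": 0.17, "turn": 0}, {"jaw": 0.75, "tx": 0.11, "ty": 0.021, "tz": 0.2, "turn": 0}, {"jaw": 0.75, "tx": 0.11, "ty": 0.021, "tz": 0.22, "turn": 0}, {"jaw": 0.75, "tx": 0.11, "ty": 0.021, "tz": 0.231, "turn": 0}, {"jaw": 0.75, "tx": 0.11, "ty": 0.021, "tz": 0.231, "turn": 0}, {"jaw": 0.75, "tx": 0.11, "ty": 0.021, "tz": 0.231, "turn": 0}, {"jaw": 0.4, "tx": 0.11, "ty": 0.021, "tz": 0.231, "turn": 0}, {"jaw": 0.4, "tx": 0.11, "ty": 0.021, "tz": 0.231, "turn": 0}, {"jaw": 0.4, "tx": 0.11, "ty": 0.021, "tz": 0.231, "turn": 0}, {"jaw": 0.4, "tx": 0.11, "ty": 0.021, "tz": 0.231, "turn": 0}, {"jaw": 0.4, "tx": 0.11, "ty": 0.021, "tz": 0.2, "turn": 0}, {"jaw": 0.4, "tx": 0.11, "ty": 0.021, "tz": 0.16, "turn": 0}, {"jaw": 0.4, "tx": 0.11, "ty": 0.021, "tz": 0.12, "turn": 0}, {"jaw": 0.4, "tx": 0.11, "ty": 0.021, "tz": 0.08, "turn": 0}])

```text
t: 9.27
tool_pos: [0.4921, 0.4367, 0.1725]
ee_rot: [0.61, 0.793, -0.0, -0.0]
wrist_force: [0.8, 1.3, 0.0]
opening: 0.0554
gripper_force: 0.0
```

```bash
python3 - <<'E'
from h import *
im,C,s=load('w4')
print(np.round(onplane(C,[(240,150),(275,200),(368,195)],.014)*1000))
go((480,230,220,0))
E
```

```text
[[400. 318.  14.]
 [456. 266.  14.]
 [570. 303.  14.]]
tx -0.1967 ty -0.0646 tz -0.0475 turn 0.1650  (yaw now 14.85, dyaw -14.9, j6 0.28) rows>=6
```

jog_arm(deltas=[{"jaw": 0, "tx": -0.03, "ty": -0.01, "tz": -0.047, "turn": 0.07}, {"jaw": 0, "tx": -0.07, "ty": -0.02, "tz": -0.047, "turn": 0.14}, {"jaw": 0, "tx": -0.11, "ty": -0.03, "tz": -0.047, "turn": 0.165}, {"jaw": 0, "tx": -0.15, "ty": -0.04, "tz": -0.047, "turn": 0.165}, {"jaw": 0, "tx": -0.185, "ty": -0.05, "tz": -0.047, "turn": 0.165}, {"jaw": 0, "tx": -0.208, "ty": -0.058, "tz": -0.047, "turn": 0.165}, {"jaw": 0, "tx": -0.214, "ty": -0.059, "tz": -0.047, "turn": 0.165}, {"jaw": 0, "tx": -0.214, "ty": -0.059, "tz": -0.047, "turn": 0.165}, {"jaw": 0, "tx": -0.214, "ty": -0.059, "tz": -0.047, "turn": 0.165}, {"jaw": 0, "tx": -0.214, "ty": -0.059, "tz": -0.047, "turn": 0.165}])

```text
t: 10.1
tool_pos: [0.4903, 0.2162, 0.2178]
ee_rot: [0.707, 0.708, 0.0, -0.0]
wrist_force: [-0.5, 0.7, -0.1]
opening: 0.0923
gripper_force: 0.0
```

```bash
python3 - <<'E'
from h import *
im,C,s=snap('w5');print(s['tool_pos'],s['opening'],s['gripper_force'])
H=hsv(im);h,sa,v=[H[...,i] for i in range(3)]
rr,cc=np.mgrid[:400,:640]; up=rr<225
red=((h<6)|(h>172))&(sa>170)&(v>70)&up
blue=(h>100)&(h<125)&(sa>120)&up
grey=(sa<50)&(v>60)&up
for n,m in(('red',red),('blue',blue),('grey',grey)):
    for b in blobs(m)[:4]: print(n,cv2.boundingRect(b),cv2.contourArea(b),rect(C,b,.028),cv2.approxPolyDP(b,3,True).reshape(-1,2).tolist() if n!='grey' else rect(C,b,.014))
E
```

```text
[0.49026969 0.21618117 0.21776308] 0.09231481680381154 0.0
blue (360, 81, 46, 70) 928.0 (array([568.6, 278.3]), array([58.9, 46.8]), 49.2) [[399, 81], [360, 122], [390, 150], [396, 143], [374, 122], [405, 88]]
grey (276, 0, 90, 27) 1125.0 (array([489.9, 386.8]), array([86.7, 21.4]), 14.8) (array([489.9, 390.5]), array([90.1, 22.2]), 14.8)
grey (214, 66, 45, 48) 874.0 (array([402.9, 304.4]), array([38.9, 34.4]), 58.8) (array([399.5, 304.9]), array([40.5, 35.7]), 58.8)
grey (281, 114, 31, 27) 410.5 (array([465. , 266.9]), array([16., 32.]), 59.1) (array([464., 266.]), array([16.6, 33.3]), 59.1)
```

View pics/w5.png

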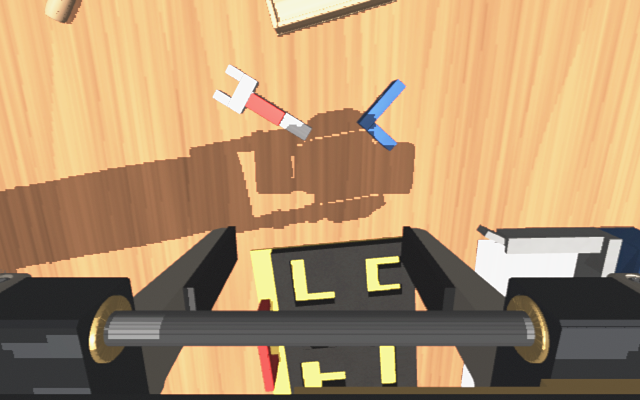

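w5 shows the spanner head at (236,88), its shank end at (295,128), and the bracket corner at (360,122). Their sizes fit planes at 14 and 28 mm. Next is the spanner.

```bash
cat >> h.py <<'E'
import json
TR=(530.0,2.8,5.7)
def cmd(): return np.array(json.load(open('cmd.json')))
def rot(a): a=np.radians(a);return np.array([[np.cos(a),-np.sin(a)],[np.sin(a),np.cos(a)]])
def done(tx,ty,tz,turn):
    c=cmd();a=np.radians(c[3]);y=np.array([np.cos(a),np.sin(a)]);x=np.array([-y[1],y[0]])
    c[:2]+=1000*(tx*x+ty*y);c[2]-=1000*tz;c[3]-=90*turn;json.dump(c.tolist(),open('cmd.json','w'));return c
def plan(*tg):
    c=cmd();a=np.radians(c[3]);y=np.array([np.cos(a),np.sin(a)]);x=np.array([-y[1],y[0]])
    for t in tg:
        d=np.array(t[:2])-c[:2];dy=(t[3]-c[3]+90)%180-90
        print('tx %.4f ty %.4f tz %.4f turn %.4f rows>=%d'%(d@x/1e3,d@y/1e3,(c[2]-t[2])/1e3,-dy/90,np.ceil(max(abs(dy)/7.16,np.hypot(*d)/41.7,abs(c[2]-t[2])/41.7))))
def tray(x,y): return np.array(TR[:2])+rot(TR[2])@[x,y]
E
echo '[490.2,214.9,218,0]' > cmd.json
python3 - <<'E'
from h import *
plan((431.7,285.5,60,58.8),(431.7,285.5,16,58.8))
json.dump([431.7,285.5,120,58.8],open('cmd.json','w'))
print(tray(50,-45)); plan((*tray(50,-45),120,5.7),(*tray(50,-45),22,5.7))
im,C,s=load('w4');im5,C5,_=load('w5')
for n,I,box in(('w4',im,(230,160,290,205)),('w5',im5,(240,85,290,130))):
    H=hsv(I);m=((H[...,0]<7)|(H[...,0]>170))&(H[...,1]>130)
    k=np.zeros_like(m);k[box[1]:box[3],box[0]:box[2]]=1
    for b in blobs(m&k,30)[:1]:
        print(n,cv2.boundingRect(b),np.array(b).reshape(-1,2).mean(0),rect(C if n=='w4' else C5,b,.028))
E
```

```text
tx 0.0706 ty -0.0585 tz 0.1580 turn -0.6533 rows>=9
tx 0.0706 ty -0.0585 tz 0.2020 turn -0.6533 rows>=9
[584.22216724 -37.01151316]
tx -0.2975 ty -0.1969 tz 0.0000 turn 0.5900 rows>=9
tx -0.2975 ty -0.1969 tz 0.0980 turn 0.5900 rows>=9
w4 (243, 170, 32, 30) [258.86764706 184.02941176] (array([433.8, 285.7]), array([18.9, 39.5]), 59.4)
```

jog_arm(deltas=[{"jaw": 0.4, "tx": 0.03, "ty": -0.02, "tz": 0.03, "turn": -0.08}, {"jaw": 0.4, "tx": 0.05, "ty": -0.04, "tz": 0.06, "turn": -0.16}, {"jaw": 0.4, "tx": 0.07, "ty": -0.058, "tz": 0.09, "turn": -0.24}, {"jaw": 0.4, "tx": 0.07, "ty": -0.058, "tz": 0.12, "turn": -0.32}, {"jaw": 0.4, "tx": 0.07, "ty": -0.058, "tz": 0.12, "turn": -0.4}, {"jaw": 0.4, "tx": 0.07, "ty": -0.058, "tz": 0.12, "turn": -0.48}, {"jaw": 0.4, "tx": 0.07, "ty": -0.058, "tz": 0.13, "turn": -0.56}, {"jaw": 0.4, "tx": 0.07, "ty": -0.058, "tz": 0.14, "turn": -0.64}, {"jaw": 0.4, "tx": 0.07, "ty": -0.058, "tz": 0.16, "turn": -0.653}, {"jaw": 0.4, "tx": 0.07, "ty": -0.058, "tz": 0.18, "turn": -0.653}, {"jaw": 0.4, "tx": 0.07, "ty": -0.058, "tz": 0.195, "turn": -0.653}, {"jaw": 0.4, "tx": 0.07, "ty": -0.058, "tz": 0.202, "turn": -0.653}, {"jaw": 0.4, "tx": 0.07, "ty": -0.058, "tz": 0.202, "turn": -0.653}, {"jaw": 0.4, "tx": 0.07, "ty": -0.058, "tz": 0.202, "turn": -0.653}, {"jaw": 1, "tx": 0.07, "ty": -0.058, "tz": 0.202, "turn": -0.653}, {"jaw": 1, "tx": 0.07, "ty": -0.058, "tz": 0.202, "turn": -0.653}, {"jaw": 1, "tx": 0.07, "ty": -0.058, "tz": 0.202, "turn": -0.653}, {"jaw": 1, "tx": 0.07, "ty": -0.058, "tz": 0.202, "turn": -0.653}, {"jaw": 1, "tx": 0.07, "ty": -0.058, "tz": 0.202, "turn": -0.653}, {"jaw": 1, "tx": 0.07, "ty": -0.058, "tz": 0.202, "turn": -0.653}], grip_force=40)

```text
t: 11.82
tool_pos: [0.4324, 0.2849, 0.0159]
ee_rot: [0.269, 0.963, 0.0, 0.0]
wrist_force: [-0.2, 2.1, 2.2]
opening: 0.017
gripper_force: 1.6
```

jog_arm(deltas=[{"jaw": 1, "tx": 0, "ty": 0, "tz": 0, "turn": 0}, {"jaw": 1, "tx": 0, "ty": 0, "tz": -0.005, "turn": 0}, {"jaw": 1, "tx": 0, "ty": 0, "tz": -0.02, "turn": 0}, {"jaw": 1, "tx": 0, "ty": 0, "tz": -0.045, "turn": 0}, {"jaw": 1, "tx": 0, "ty": 0, "tz": -0.07, "turn": 0}, {"jaw": 1, "tx": 0, "ty": 0, "tz": -0.09, "turn": 0}, {"jaw": 1, "tx": 0, "ty": 0, "tz": -0.1, "turn": 0}, {"jaw": 1, "tx": 0, "ty": 0, "tz": -0.1, "turn": 0}])

```text
t: 12.48
tool_pos: [0.4339, 0.2855, 0.1182]
ee_rot: [0.269, 0.963, 0.001, 0.002]
wrist_force: [-0.3, 0.3, -1.6]
opening: 0.0156
gripper_force: 40.0
```

```bash
echo '[490.2,214.9,218,0]' > cmd.json
python3 - <<'E'
from h import *
done(.07,-.058,.202,-.653);print(done(0,0,-.1,0))
s=bot.read_state();print(s['tool_pos'],s['opening'],s['gripper_force'])
plan((*tray(50,-45),110,5.7),(*tray(50,-45),22,5.7))
E
```

```text
[432.2  284.9  116.    58.77]
[0.43388054 0.28551511 0.11817005] 0.015612568109285654 39.999414682388306
tx -0.2969 ty -0.1964 tz 0.0060 turn 0.5897 rows>=9
tx -0.2969 ty -0.1964 tz 0.0940 turn 0.5897 rows>=9
```

jog_arm(deltas=[{"jaw": 1, "tx": -0.015, "ty": -0.01, "tz": 0, "turn": 0.03}, {"jaw": 1, "tx": -0.04, "ty": -0.026, "tz": 0, "turn": 0.08}, {"jaw": 1, "tx": -0.07, "ty": -0.046, "tz": 0, "turn": 0.15}, {"jaw": 1, "tx": -0.1, "ty": -0.066, "tz": 0, "turn": 0.22}, {"jaw": 1, "tx": -0.13, "ty": -0.086, "tz": 0, "turn": 0.29}, {"jaw": 1, "tx": -0.16, "ty": -0.106, "tz": 0, "turn": 0.36}, {"jaw": 1, "tx": -0.19, "ty": -0.126, "tz": 0, "turn": 0.43}, {"jaw": 1, "tx": -0.22, "ty": -0.146, "tz": 0, "turn": 0.5}, {"jaw": 1, "tx": -0.25, "ty": -0.166, "tz": 0, "turn": 0.55}, {"jaw": 1, "tx": -0.275, "ty": -0.182, "tz": 0.01, "turn": 0.58}, {"jaw": 1, "tx": -0.29, "ty": -0.192, "tz": 0.03, "turn": 0.59}, {"jaw": 1, "tx": -0.297, "ty": -0.1964, "tz": 0.05, "turn": 0.59}, {"jaw": 1, "tx": -0.297, "ty": -0.1964, "tz": 0.065, "turn": 0.59}, {"jaw": 1, "tx": -0.297, "ty": -0.1964, "tz": 0.075, "turn": 0.59}, {"jaw": 1, "tx": -0.297, "ty": -0.1964, "tz": 0.075, "turn": 0.59}, {"jaw": 1, "tx": -0.297, "ty": -0.1964, "tz": 0.075, "turn": 0.59}, {"jaw": 1, "tx": -0.297, "ty": -0.1964, "tz": 0.075, "turn": 0.59}])

```text
t: 13.9
tool_pos: [0.5847, -0.0367, 0.0412]
ee_rot: [0.671, 0.741, 0.0, 0.0]
wrist_force: [-0.1, -0.2, -1.8]
opening: 0.0156
gripper_force: 40.0
```

jog_arm(deltas=[{"jaw": 1, "tx": 0, "ty": 0, "tz": 0.003, "turn": 0}, {"jaw": 1, "tx": 0, "ty": 0, "tz": 0.006, "turn": 0}, {"jaw": 1, "tx": 0, "ty": 0, "tz": 0.009, "turn": 0}, {"jaw": 1, "tx": 0, "ty": 0, "tz": 0.012, "turn": 0}, {"jaw": 1, "tx": 0, "ty": 0, "tz": 0.012, "turn": 0}, {"jaw": 1, "tx": 0, "ty": 0, "tz": 0.012, "turn": 0}])

```text
t: 14.4
tool_pos: [0.5841, -0.037, 0.0283]
ee_rot: [0.671, 0.741, -0.0, -0.0]
wrist_force: [-0.1, -0.3, -0.8]
opening: 0.0157
gripper_force: 40.0
```

It is already 6 mm inside the cavity without force. I'll finish, release and lift.

jog_arm(deltas=[{"jaw": 1, "tx": 0, "ty": 0, "tz": 0.003, "turn": 0}, {"jaw": 1, "tx": 0, "ty": 0, "tz": 0.006, "turn": 0}, {"jaw": 1, "tx": 0, "ty": 0, "tz": 0.008, "turn": 0}, {"jaw": 1, "tx": 0, "ty": 0, "tz": 0.008, "turn": 0}, {"jaw": 1, "tx": 0, "ty": 0, "tz": 0.008, "turn": 0}, {"jaw": 0.6, "tx": 0, "ty": 0, "tz": 0.008, "turn": 0}, {"jaw": 0.6, "tx": 0, "ty": 0, "tz": 0.008, "turn": 0}, {"jaw": 0.6, "tx": 0, "ty": 0, "tz": 0.008, "turn": 0}, {"jaw": 0.6, "tx": 0, "ty": 0, "tz": 0.008, "turn": 0}, {"jaw": 0.6, "tx": 0, "ty": 0, "tz": -0.02, "turn": 0}, {"jaw": 0.6, "tx": 0, "ty": 0, "tz": -0.06, "turn": 0}, {"jaw": 0.6, "tx": 0, "ty": 0, "tz": -0.09, "turn": 0}, {"jaw": 0.6, "tx": 0, "ty": 0, "tz": -0.09, "turn": 0}])

```text
t: 15.48
tool_pos: [0.5892, -0.0382, 0.1265]
ee_rot: [0.671, 0.741, 0.003, 0.006]
wrist_force: [0.8, 0.0, 0.7]
opening: 0.0369
gripper_force: 0.0
```

```bash
python3 - <<'E'
from h import *
done(-.297,-.1964,.075,.59);done(0,0,.012,0);print(done(0,0,-.09,0))
a=-40.8;g=np.array([568.6,278.3])+rot(a)@[-17,-2];print(g)
plan((*g,60,a),(*g,16,a))
E
```

```text
[584.33414077 -37.02726385 119.           5.67      ]
[554.42424285 287.89416016]
tx 0.3263 ty 0.0023 tz 0.0590 turn 0.5163 rows>=8
tx 0.3263 ty 0.0023 tz 0.1030 turn 0.5163 rows>=8
```

jog_arm(deltas=[{"jaw": 0.6, "tx": 0.03, "ty": 0, "tz": 0, "turn": 0.07}, {"jaw": 0.6, "tx": 0.07, "ty": 0, "tz": 0, "turn": 0.14}, {"jaw": 0.6, "tx": 0.11, "ty": 0.001, "tz": 0, "turn": 0.21}, {"jaw": 0.6, "tx": 0.15, "ty": 0.001, "tz": 0, "turn": 0.28}, {"jaw": 0.6, "tx": 0.19, "ty": 0.001, "tz": 0, "turn": 0.35}, {"jaw": 0.6, "tx": 0.23, "ty": 0.002, "tz": 0, "turn": 0.42}, {"jaw": 0.6, "tx": 0.27, "ty": 0.002, "tz": 0, "turn": 0.49}, {"jaw": 0.6, "tx": 0.305, "ty": 0.002, "tz": 0.01, "turn": 0.516}, {"jaw": 0.6, "tx": 0.32, "ty": 0.002, "tz": 0.03, "turn": 0.516}, {"jaw": 0.6, "tx": 0.326, "ty": 0.002, "tz": 0.05, "turn": 0.516}, {"jaw": 0.6, "tx": 0.326, "ty": 0.002, "tz": 0.07, "turn": 0.516}, {"jaw": 0.6, "tx": 0.326, "ty": 0.002, "tz": 0.09, "turn": 0.516}, {"jaw": 0.6, "tx": 0.326, "ty": 0.002, "tz": 0.1, "turn": 0.516}, {"jaw": 0.6, "tx": 0.326, "ty": 0.002, "tz": 0.103, "turn": 0.516}, {"jaw": 0.6, "tx": 0.326, "ty": 0.002, "tz": 0.103, "turn": 0.516}, {"jaw": 0.6, "tx": 0.326, "ty": 0.002, "tz": 0.103, "turn": 0.516}, {"jaw": 1, "tx": 0.326, "ty": 0.002, "tz": 0.103, "turn": 0.516}, {"jaw": 1, "tx": 0.326, "ty": 0.002, "tz": 0.103, "turn": 0.516}, {"jaw": 1, "tx": 0.326, "ty": 0.002, "tz": 0.103, "turn": 0.516}, {"jaw": 1, "tx": 0.326, "ty": 0.002, "tz": 0.103, "turn": 0.516}])

```text
t: 17.15
tool_pos: [0.5546, 0.2876, 0.0163]
ee_rot: [0.909, 0.416, 0.001, 0.0]
wrist_force: [0.1, -0.1, 0.5]
opening: 0.0123
gripper_force: 0.8
```

jog_arm(deltas=[{"jaw": 1, "tx": 0, "ty": 0, "tz": 0, "turn": 0}, {"jaw": 1, "tx": 0, "ty": 0, "tz": 0, "turn": 0}, {"jaw": 1, "tx": 0, "ty": 0, "tz": -0.005, "turn": 0}, {"jaw": 1, "tx": 0, "ty": 0, "tz": -0.02, "turn": 0}, {"jaw": 1, "tx": 0, "ty": 0, "tz": -0.045, "turn": 0}, {"jaw": 1, "tx": 0, "ty": 0, "tz": -0.07, "turn": 0}, {"jaw": 1, "tx": 0, "ty": 0, "tz": -0.09, "turn": 0}, {"jaw": 1, "tx": 0, "ty": 0, "tz": -0.1, "turn": 0}, {"jaw": 1, "tx": 0, "ty": 0, "tz": -0.1, "turn": 0}])

```text
t: 17.9
tool_pos: [0.5558, 0.2882, 0.1185]
ee_rot: [0.909, 0.417, 0.002, 0.0]
wrist_force: [0.2, -1.7, -0.7]
opening: 0.0116
gripper_force: 40.0
```

```bash
python3 - <<'E'
from h import *
done(.326,.002,.103,.516);print(done(0,0,-.1,0))
s=bot.read_state();print(s['tool_pos'],s['opening'],s['gripper_force'])
t=tray(-40-17,76-2);plan((*t,110,5.7),(*t,22,5.7))
E
```

```text
[554.11597088 287.57535814 116.         -40.77      ]
[0.55581343 0.28815753 0.11848231] 0.011592821804325842 39.99755144119263
tx -0.2218 ty 0.0748 tz 0.0060 turn -0.5163 rows>=7
tx -0.2218 ty 0.0748 tz 0.0940 turn -0.5163 rows>=7
```

jog_arm(deltas=[{"jaw": 1, "tx": -0.012, "ty": 0.004, "tz": 0, "turn": -0.03}, {"jaw": 1, "tx": -0.035, "ty": 0.012, "tz": 0, "turn": -0.09}, {"jaw": 1, "tx": -0.065, "ty": 0.022, "tz": 0, "turn": -0.16}, {"jaw": 1, "tx": -0.095, "ty": 0.032, "tz": 0, "turn": -0.23}, {"jaw": 1, "tx": -0.125, "ty": 0.042, "tz": 0, "turn": -0.3}, {"jaw": 1, "tx": -0.155, "ty": 0.052, "tz": 0, "turn": -0.37}, {"jaw": 1, "tx": -0.185, "ty": 0.062, "tz": 0, "turn": -0.44}, {"jaw": 1, "tx": -0.205, "ty": 0.069, "tz": 0.015, "turn": -0.5}, {"jaw": 1, "tx": -0.217, "ty": 0.073, "tz": 0.035, "turn": -0.516}, {"jaw": 1, "tx": -0.222, "ty": 0.075, "tz": 0.055, "turn": -0.516}, {"jaw": 1, "tx": -0.222, "ty": 0.075, "tz": 0.07, "turn": -0.516}, {"jaw": 1, "tx": -0.222, "ty": 0.075, "tz": 0.075, "turn": -0.516}, {"jaw": 1, "tx": -0.222, "ty": 0.075, "tz": 0.075, "turn": -0.516}, {"jaw": 1, "tx": -0.222, "ty": 0.075, "tz": 0.075, "turn": -0.516}, {"jaw": 1, "tx": -0.222, "ty": 0.075, "tz": 0.078, "turn": -0.516}, {"jaw": 1, "tx": -0.222, "ty": 0.075, "tz": 0.081, "turn": -0.516}, {"jaw": 1, "tx": -0.222, "ty": 0.075, "tz": 0.084, "turn": -0.516}, {"jaw": 1, "tx": -0.222, "ty": 0.075, "tz": 0.087, "turn": -0.516}, {"jaw": 1, "tx": -0.222, "ty": 0.075, "tz": 0.087, "turn": -0.516}, {"jaw": 1, "tx": -0.222, "ty": 0.075, "tz": 0.087, "turn": -0.516}])

```text
t: 19.57
tool_pos: [0.4658, 0.0705, 0.0285]
ee_rot: [0.671, 0.741, -0.0, -0.0]
wrist_force: [-0.7, 0.8, 0.2]
opening: 0.0114
gripper_force: 40.0
```

jog_arm(deltas=[{"jaw": 1, "tx": 0, "ty": 0, "tz": 0.003, "turn": 0}, {"jaw": 1, "tx": 0, "ty": 0, "tz": 0.006, "turn": 0}, {"jaw": 1, "tx": 0, "ty": 0, "tz": 0.008, "turn": 0}, {"jaw": 1, "tx": 0, "ty": 0, "tz": 0.008, "turn": 0}, {"jaw": 1, "tx": 0, "ty": 0, "tz": 0.008, "turn": 0}, {"jaw": 0.6, "tx": 0, "ty": 0, "tz": 0.008, "turn": 0}, {"jaw": 0.6, "tx": 0, "ty": 0, "tz": 0.008, "turn": 0}, {"jaw": 0.6, "tx": 0, "ty": 0, "tz": 0.008, "turn": 0}, {"jaw": 0.6, "tx": 0, "ty": 0, "tz": 0.008, "turn": 0}, {"jaw": 0.6, "tx": 0, "ty": 0, "tz": -0.02, "turn": 0}, {"jaw": 0.6, "tx": 0, "ty": 0, "tz": -0.06, "turn": 0}, {"jaw": 0.6, "tx": 0, "ty": 0, "tz": -0.1, "turn": 0}, {"jaw": 0.6, "tx": 0, "ty": 0, "tz": -0.14, "turn": 0}, {"jaw": 0.6, "tx": 0, "ty": 0, "tz": -0.17, "turn": 0}, {"jaw": 0.6, "tx": 0, "ty": 0, "tz": -0.17, "turn": 0}, {"jaw": 0.6, "tx": 0, "ty": 0, "tz": -0.17, "turn": 0}])

```text
t: 20.9
tool_pos: [0.4674, 0.0703, 0.2006]
ee_rot: [0.671, 0.741, 0.001, 0.002]
wrist_force: [-0.3, -0.5, -0.7]
opening: 0.0364
gripper_force: 0.0
```

```bash
python3 - <<'E'
from h import *
done(-.222,.075,.087,-.516);print(done(0,0,-.17,0))
# rough tee/aircap from w2 at z .028
im,C,s=load('w2');print(np.round(onplane(C,[(322,284),(232,282),(370,380)],.028)*1000))
im,C,s=load('w3');print(np.round(onplane(C,[(46,113)],.028)*1000))
plan((480,-310,240,0),(490,-290,240,0))
E
```

```text
[465.94489012  70.46971446 199.           5.67      ]
[[ 578. -285.   28.]
 [ 433. -282.   28.]
 [ 663. -475.   28.]]
[[ 581. -294.   28.]]
tx -0.3800 ty -0.0236 tz -0.0410 turn 0.0630 rows>=10
tx -0.3611 ty -0.0117 tz -0.0410 turn 0.0630 rows>=9
```

```bash
python3 - <<'E'
from h import *
C=cam('scene');print('aerosol front base',np.round(onplane(C,[(232,290)],0)*1000),'top',np.round(onplane(C,[(229,252)],.17)*1000),'cup',np.round(onplane(C,[(178,281)],.08)*1000),'tape',np.round(onplane(C,[(287,277)],.02)*1000))
plan((500,-350,240,0))
E
```

```text
aerosol front base [[ 662. -429.    0.]] top [[ 661. -411.  170.]] cup [[ 584. -555.   80.]] tape [[ 749. -275.   20.]]
tx -0.4218 ty -0.0077 tz -0.0410 turn 0.0630 rows>=11
```

jog_arm(deltas=[{"jaw": 0.6, "tx": -0.04, "ty": 0, "tz": -0.03, "turn": 0.063}, {"jaw": 0.6, "tx": -0.08, "ty": -0.001, "tz": -0.041, "turn": 0.063}, {"jaw": 0.6, "tx": -0.12, "ty": -0.002, "tz": -0.041, "turn": 0.063}, {"jaw": 0.6, "tx": -0.16, "ty": -0.003, "tz": -0.041, "turn": 0.063}, {"jaw": 0.6, "tx": -0.2, "ty": -0.004, "tz": -0.041, "turn": 0.063}, {"jaw": 0.6, "tx": -0.24, "ty": -0.004, "tz": -0.041, "turn": 0.063}, {"jaw": 0.6, "tx": -0.28, "ty": -0.005, "tz": -0.041, "turn": 0.063}, {"jaw": 0.6, "tx": -0.32, "ty": -0.006, "tz": -0.041, "turn": 0.063}, {"jaw": 0.6, "tx": -0.36, "ty": -0.007, "tz": -0.041, "turn": 0.063}, {"jaw": 0.6, "tx": -0.39, "ty": -0.008, "tz": -0.041, "turn": 0.063}, {"jaw": 0.6, "tx": -0.41, "ty": -0.008, "tz": -0.041, "turn": 0.063}, {"jaw": 0.6, "tx": -0.422, "ty": -0.008, "tz": -0.041, "turn": 0.063}, {"jaw": 0.6, "tx": -0.422, "ty": -0.008, "tz": -0.041, "turn": 0.063}, {"jaw": 0.6, "tx": -0.422, "ty": -0.008, "tz": -0.041, "turn": 0.063}, {"jaw": 0.6, "tx": -0.422, "ty": -0.008, "tz": -0.041, "turn": 0.063}])

```text
t: 22.15
tool_pos: [0.4997, -0.3486, 0.2389]
ee_rot: [0.707, 0.708, 0.0, -0.001]
wrist_force: [-0.1, 0.8, 0.8]
opening: 0.0366
gripper_force: 0.0
```

```bash
python3 - <<'E'
from h import *
print(done(-.422,-.008,-.041,.063))
im,C,s=snap('w6');print(s['tool_pos'])
H=hsv(im);h,sa,v=[H[...,i] for i in range(3)]
rr,cc=np.mgrid[:400,:640]; up=rr<225
br=(h>20)&(h<33)&(sa>90)&up
wh=(sa<45)&(v>120)&up
for n,m in(('brass',br),('alu',wh)):
    for b in blobs(m)[:4]: print(n,cv2.boundingRect(b),cv2.contourArea(b),rect(C,b,.028),rect(C,b,.014),cv2.approxPolyDP(b,3,True).reshape(-1,2).tolist())
E
```

```text
[ 4.99677093e+02 -3.50256014e+02  2.40000000e+02  8.88178420e-15]
[ 0.49969473 -0.3486463   0.23886653]
brass (497, 66, 82, 82) 5029.5 (array([ 743.3, -277.7]), array([87.8, 88.9]), 51.6) (array([ 752.3, -277.8]), array([91. , 92.2]), 51.6) [[555, 67], [531, 68], [513, 79], [501, 94], [497, 119], [503, 133], [514, 143], [526, 147], [548, 144], [572, 122], [577, 91], [572, 79]]
brass (572, 154, 68, 72) 4203.5 (array([ 850.9, -373.1]), array([82.8, 87.7]), 0.1) (array([ 863.8, -376.8]), array([85.8, 90.9]), 0.1) [[587, 154], [572, 225], [639, 225], [639, 154]]
brass (500, 4, 28, 13) 189.5 (array([ 699.7, -180.3]), array([ 9.7, 29.1]), 82.5) (array([ 707.1, -176.8]), array([10. , 30.1]), 82.5) [[500, 4], [510, 16], [527, 9]]
alu (373, 106, 34, 34) 889.5 (array([ 578.5, -294. ]), array([37.4, 36.9]), 2.5) (array([ 581.5, -294.8]), array([38.8, 38.2]), 2.5) [[386, 106], [374, 115], [373, 128], [381, 138], [392, 139], [404, 131], [406, 117], [399, 108]]
alu (485, 0, 53, 32) 692.5 (array([ 695.9, -185.3]), array([27.4, 54.9]), 83.9) (array([ 703.1, -182.1]), array([28.4, 56.9]), 83.9) [[485, 0], [489, 21], [507, 31], [522, 26], [537, 6], [517, 18], [507, 19], [498, 12], [496, 0]]
alu (247, 94, 20, 26) 165.0 (array([ 428.6, -274.4]), array([29.3, 14.3]), 68.7) (array([ 426.1, -274.4]), array([30.3, 14.8]), 68.7) [[266, 94], [248, 115], [258, 119]]
alu (252, 120, 23, 18) 134.0 (array([ 433.6, -300. ]), array([11.4, 26.7]), 66.2) (array([ 431.3, -301. ]), array([11.8, 27.6]), 66.2) [[252, 120], [271, 137], [274, 128]]
```

View pics/w6.png

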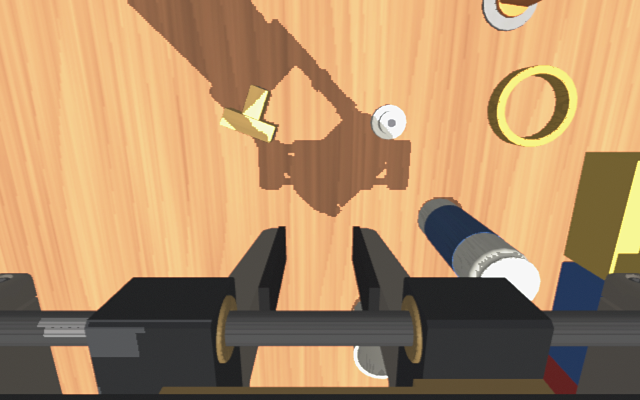

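w6 shows the tee at about (250,115), with its bar lower and stem up-right, and the aircap centre at (391,123). The can stands clear at (440,215).

```bash
python3 - <<'E'
from h import *
im,C,s=load('w6');H=hsv(im)
w=H[80:150,205:290];m=np.zeros((400,640),bool)
m[80:150,205:290]=(w[...,0]>17)&(w[...,1]<190)&(w[...,2]>90)
print(H[123,245],H[105,258],H[130,265],H[100,225],H[85,285])
for b in blobs(m)[:2]:
    print(cv2.boundingRect(b),cv2.contourArea(b),cv2.approxPolyDP(b,2,True).reshape(-1,2).tolist())
    for z in(.0,.02,.028): print(z,rect(C,b,z))
print('hole',onplane(C,[(391,123)],.028)*1000)
cr=cv2.resize(im[70:170,200:430],(690,300),interpolation=cv2.INTER_NEAREST);save('crop2',cr)
E
```

```text
[ 19 131 200] [ 30  38 247] [ 30  37 247] [ 12 128 149] [ 13 127 232]
(218, 86, 60, 59) 1643.0 [[268, 91], [252, 86], [243, 113], [226, 109], [222, 119], [222, 109], [218, 107], [222, 119], [221, 132], [226, 144], [226, 128], [269, 143], [273, 140], [277, 126], [262, 120], [270, 96]]
0.0 (array([ 412.3, -287.3]), array([69.4, 67.6]), 2.0)
0.02 (array([ 416.6, -286.6]), array([66. , 64.3]), 2.0)
0.028 (array([ 418.2, -286.4]), array([64.7, 62.9]), 2.0)
hole [[ 580.19727188 -294.36554203   28.        ]]
```

View pics/crop2.png

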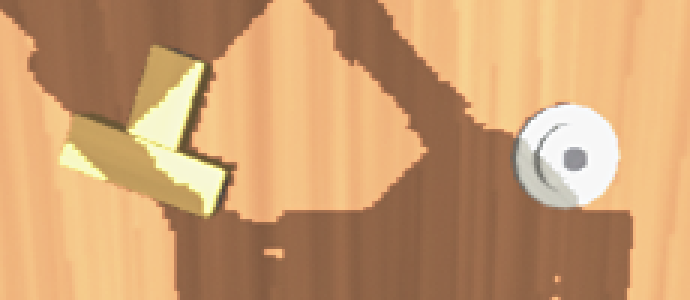

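Crop 2 gives the tee's top corners: bar (74,113), (60,168), (208,217), (222,168) and stem top (150,45)–(205,62). The aircap neck is at (574,158).

```bash
python3 - <<'E'
from h import *
im,C,s=load('w6')
px=lambda L:[(200+u/3-.3,70+v/3-.3) for u,v in L]
uv=px([(74,113),(60,168),(208,217),(222,168),(150,45),(205,62),(128,130),(182,150)])
model=np.array([[-7,30],[-27,30],[-27,-30],[-7,-30],[27,10],[27,-10],[-7,10],[-7,-10.]])
for z in(.02,.028):
    P=onplane(C,uv,z)[:,:2]*1000
    M,_=cv2.estimateAffinePartial2D(model.astype(np.float32),P.astype(np.float32),ransacReprojThreshold=8)
    r=P-(model@M[:,:2].T+M[:,2]);print(z,'scale',np.hypot(M[0,0],M[1,0]).round(3),'yaw',np.degrees(np.arctan2(M[1,0],M[0,0])).round(1),'org',M[:,2].round(1),np.abs(r).max().round(1))
# second view (w2): right bar end visible; predicted vs seen
g=(580.2,-294.4);plan((*g,60,5.7),(*g,16.5,5.7))
E
```

```text
0.02 scale 1.005 yaw 70.3 org [ 421.7 -281.3] 2.3
0.028 scale 0.984 yaw 70.3 org [ 423.3 -281.2] 2.2
tx 0.0559 ty 0.0805 tz 0.1800 turn -0.0633 rows>=5
tx 0.0559 ty 0.0805 tz 0.2235 turn -0.0633 rows>=6
```

jog_arm(deltas=[{"jaw": 0.45, "tx": 0.02, "ty": 0.028, "tz": 0.03, "turn": -0.03}, {"jaw": 0.45, "tx": 0.04, "ty": 0.056, "tz": 0.06, "turn": -0.063}, {"jaw": 0.45, "tx": 0.056, "ty": 0.0805, "tz": 0.09, "turn": -0.063}, {"jaw": 0.45, "tx": 0.056, "ty": 0.0805, "tz": 0.13, "turn": -0.063}, {"jaw": 0.45, "tx": 0.056, "ty": 0.0805, "tz": 0.165, "turn": -0.063}, {"jaw": 0.45, "tx": 0.056, "ty": 0.0805, "tz": 0.19, "turn": -0.063}, {"jaw": 0.45, "tx": 0.056, "ty": 0.0805, "tz": 0.21, "turn": -0.063}, {"jaw": 0.45, "tx": 0.056, "ty": 0.0805, "tz": 0.22, "turn": -0.063}, {"jaw": 0.45, "tx": 0.056, "ty": 0.0805, "tz": 0.2235, "turn": -0.063}, {"jaw": 0.45, "tx": 0.056, "ty": 0.0805, "tz": 0.2235, "turn": -0.063}, {"jaw": 0.45, "tx": 0.056, "ty": 0.0805, "tz": 0.2235, "turn": -0.063}, {"jaw": 1, "tx": 0.056, "ty": 0.0805, "tz": 0.2235, "turn": -0.063}, {"jaw": 1, "tx": 0.056, "ty": 0.0805, "tz": 0.2235, "turn": -0.063}, {"jaw": 1, "tx": 0.056, "ty": 0.0805, "tz": 0.2235, "turn": -0.063}, {"jaw": 1, "tx": 0.056, "ty": 0.0805, "tz": 0.2235, "turn": -0.063}, {"jaw": 1, "tx": 0.056, "ty": 0.0805, "tz": 0.2235, "turn": -0.063}, {"jaw": 1, "tx": 0.056, "ty": 0.0805, "tz": 0.2235, "turn": -0.063}], grip_force=30)

```text
t: 23.62
tool_pos: [0.5807, -0.2946, 0.0169]
ee_rot: [0.671, 0.741, 0.0, 0.001]
wrist_force: [-0.4, -0.5, 3.6]
opening: 0.0247
gripper_force: 30.0
```

```bash
python3 - <<'E'
from h import *
print(done(.056,.0805,.2235,-.063))
s=bot.read_state();print(s['tool_pos'],s['opening'],s['gripper_force'])
t=tray(-40,0);plan((*t,110,5.7),(*t,22.5,5.7))
E
```

```text
[ 580.17709311 -294.25601387   16.5           5.67      ]
[ 0.58067454 -0.29461922  0.01689112] 0.024738355403526233 30.001154243946075
tx 0.3005 ty -0.0606 tz -0.0935 turn -0.0003 rows>=8
tx 0.3005 ty -0.0606 tz -0.0060 turn -0.0003 rows>=8
```

jog_arm(deltas=[{"jaw": 1, "tx": 0, "ty": 0, "tz": -0.01, "turn": 0}, {"jaw": 1, "tx": 0, "ty": 0, "tz": -0.03, "turn": 0}, {"jaw": 1, "tx": 0.01, "ty": -0.002, "tz": -0.06, "turn": 0}, {"jaw": 1, "tx": 0.03, "ty": -0.006, "tz": -0.08, "turn": 0}, {"jaw": 1, "tx": 0.06, "ty": -0.012, "tz": -0.09, "turn": 0}, {"jaw": 1, "tx": 0.095, "ty": -0.019, "tz": -0.093, "turn": 0}, {"jaw": 1, "tx": 0.13, "ty": -0.026, "tz": -0.093, "turn": 0}, {"jaw": 1, "tx": 0.165, "ty": -0.033, "tz": -0.093, "turn": 0}, {"jaw": 1, "tx": 0.2, "ty": -0.04, "tz": -0.093, "turn": 0}, {"jaw": 1, "tx": 0.235, "ty": -0.047, "tz": -0.093, "turn": 0}, {"jaw": 1, "tx": 0.265, "ty": -0.053, "tz": -0.09, "turn": 0}, {"jaw": 1, "tx": 0.287, "ty": -0.058, "tz": -0.075, "turn": 0}, {"jaw": 1, "tx": 0.298, "ty": -0.0605, "tz": -0.055, "turn": 0}, {"jaw": 1, "tx": 0.3005, "ty": -0.0605, "tz": -0.035, "turn": 0}, {"jaw": 1, "tx": 0.3005, "ty": -0.0605, "tz": -0.025, "turn": 0}, {"jaw": 1, "tx": 0.3005, "ty": -0.0605, "tz": -0.022, "turn": 0}, {"jaw": 1, "tx": 0.3005, "ty": -0.0605, "tz": -0.019, "turn": 0}, {"jaw": 1, "tx": 0.3005, "ty": -0.0605, "tz": -0.016, "turn": 0}, {"jaw": 1, "tx": 0.3005, "ty": -0.0605, "tz": -0.013, "turn": 0}, {"jaw": 1, "tx": 0.3005, "ty": -0.0605, "tz": -0.013, "turn": 0}])

```text
t: 25.28
tool_pos: [0.4906, -0.0017, 0.0293]
ee_rot: [0.672, 0.741, 0.0, 0.0]
wrist_force: [0.3, 1.0, -0.9]
opening: 0.0249
gripper_force: 30.0
```

jog_arm(deltas=[{"jaw": 1, "tx": 0, "ty": 0, "tz": 0, "turn": 0}])

```text
t: 25.37
tool_pos: [0.4907, -0.0015, 0.0295]
ee_rot: [0.671, 0.741, 0.0, 0.0]
wrist_force: [0.0, -0.1, -0.9]
opening: 0.025
gripper_force: 30.0
```

jog_arm(deltas=[{"jaw": 1, "tx": 0, "ty": 0, "tz": 0.003, "turn": 0}, {"jaw": 1, "tx": 0, "ty": 0, "tz": 0.006, "turn": 0}, {"jaw": 1, "tx": 0, "ty": 0, "tz": 0.008, "turn": 0}, {"jaw": 1, "tx": 0, "ty": 0, "tz": 0.008, "turn": 0}, {"jaw": 1, "tx": 0, "ty": 0, "tz": 0.008, "turn": 0}, {"jaw": 0.5, "tx": 0, "ty": 0, "tz": 0.008, "turn": 0}, {"jaw": 0.5, "tx": 0, "ty": 0, "tz": 0.008, "turn": 0}, {"jaw": 0.5, "tx": 0, "ty": 0, "tz": 0.008, "turn": 0}, {"jaw": 0.5, "tx": 0, "ty": 0, "tz": 0.008, "turn": 0}, {"jaw": 0.5, "tx": 0, "ty": 0, "tz": -0.02, "turn": 0}, {"jaw": 0.5, "tx": 0, "ty": 0, "tz": -0.06, "turn": 0}, {"jaw": 0.5, "tx": 0, "ty": 0, "tz": -0.1, "turn": 0}, {"jaw": 0, "tx": 0, "ty": 0, "tz": -0.14, "turn": 0}, {"jaw": 0, "tx": 0, "ty": 0, "tz": -0.17, "turn": 0}])

```text
t: 26.53
tool_pos: [0.4912, -0.0014, 0.2029]
ee_rot: [0.671, 0.741, 0.001, 0.002]
wrist_force: [1.7, -0.0, 0.0]
opening: 0.0571
gripper_force: 0.0
```

```bash
python3 - <<'E'
from h import *
done(.3005,-.0605,-.013,0);print(done(0,0,-.17,0))
plan((420,-355,170,5.7))
E
```

```text
[490.28407591  -1.20355191 199.5          5.67      ]
tx -0.3451 ty -0.1049 tz 0.0295 turn -0.0003 rows>=9
```

jog_arm(deltas=[{"jaw": 0, "tx": -0.03, "ty": -0.009, "tz": 0, "turn": 0}, {"jaw": 0, "tx": -0.07, "ty": -0.021, "tz": 0, "turn": 0}, {"jaw": 0, "tx": -0.11, "ty": -0.033, "tz": 0, "turn": 0}, {"jaw": 0, "tx": -0.15, "ty": -0.045, "tz": 0, "turn": 0}, {"jaw": 0, "tx": -0.19, "ty": -0.057, "tz": 0, "turn": 0}, {"jaw": 0, "tx": -0.23, "ty": -0.069, "tz": 0, "turn": 0}, {"jaw": 0, "tx": -0.27, "ty": -0.081, "tz": 0.01, "turn": 0}, {"jaw": 0, "tx": -0.305, "ty": -0.093, "tz": 0.02, "turn": 0}, {"jaw": 0, "tx": -0.33, "ty": -0.1, "tz": 0.03, "turn": 0}, {"jaw": 0, "tx": -0.342, "ty": -0.104, "tz": 0.03, "turn": 0}, {"jaw": 0, "tx": -0.345, "ty": -0.105, "tz": 0.03, "turn": 0}, {"jaw": 0, "tx": -0.345, "ty": -0.105, "tz": 0.03, "turn": 0}, {"jaw": 0, "tx": -0.345, "ty": -0.105, "tz": 0.03, "turn": 0}, {"jaw": 0, "tx": -0.345, "ty": -0.105, "tz": 0.03, "turn": 0}])

```text
t: 27.7
tool_pos: [0.4207, -0.3536, 0.1698]
ee_rot: [0.671, 0.742, 0.0, 0.0]
wrist_force: [0.0, -0.3, 0.0]
opening: 0.092
gripper_force: 0.0
```

```bash
python3 - <<'E'
from h import *
print(done(-.345,-.105,.03,0))
im,C,s=snap('w7');print(s['tool_pos'])
c=proj(C,[[.422,-.281,.025]])[0].astype(int);print(c)
x0,y0=c-[75,60];print(x0,y0)
cr=cv2.resize(im[max(y0,0):y0+120,x0:x0+150],None,fx=5,fy=5,interpolation=cv2.INTER_NEAREST);print(cr.shape);save('crop3',cr)
E
```

```text
[ 419.88335557 -354.88948403  169.5           5.67      ]
[ 0.42074491 -0.35364287  0.1698048 ]
[329 106]
254 46
(600, 750, 3)
```

View pics/crop3.png

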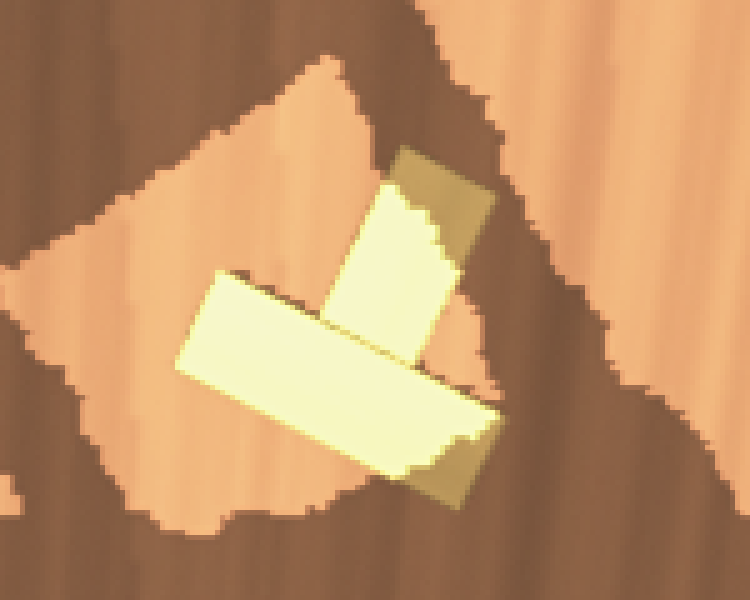

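Crop 3 shows clear tee corners: bar (218,271), (176,368), (460,510), (502,415) and stem tip (403,147), (497,193).

```bash
python3 - <<'E'
from h import *
_,C6,_=load('w6');im,C,s=load('w7')
q=[(200+u/3-.3,70+v/3-.3) for u,v in [(74,113),(60,168),(208,217),(222,168),(150,45),(205,62),(128,130),(182,150)]]
uv=[(254+u/5-.4,46+v/5-.4) for u,v in [(218,271),(176,368),(460,510),(502,415),(403,147),(497,193),(321,319),(413,366)]]
print('h',np.round([tri(C6,a,C,b)[0][2]*1000 for a,b in zip(q,uv)],0))
model=np.array([[-7,30],[-27,30],[-27,-30],[-7,-30],[27,10],[27,-10],[-7,10],[-7,-10.]])
for z in(.02,.028):
    P=onplane(C,uv,z)[:,:2]*1000
    M,_=cv2.estimateAffinePartial2D(model.astype(np.float32),P.astype(np.float32),ransacReprojThreshold=8)
    r=P-(model@M[:,:2].T+M[:,2]);yaw=np.degrees(np.arctan2(M[1,0],M[0,0]))
    print(z,'scale',np.hypot(M[0,0],M[1,0]).round(3),'yaw',yaw.round(1),'org',M[:,2].round(1),np.abs(r).max().round(1))
g=M[:,2];plan((*g,70,yaw),(*g,16,yaw))
E
```

```text
h [26. 29. 29. 28. 33. 23. 25. 16.]
0.02 scale 1.006 yaw 69.6 org [ 423.2 -281.2] 0.9
0.028 scale 0.981 yaw 69.6 org [ 422.9 -281.2] 0.9
tx 0.0731 ty 0.0103 tz 0.0995 turn -0.7098 rows>=9
tx 0.0731 ty 0.0103 tz 0.1535 turn -0.7098 rows>=9
```

jog_arm(deltas=[{"jaw": 0.2, "tx": 0.03, "ty": 0.004, "tz": 0.02, "turn": -0.079}, {"jaw": 0.2, "tx": 0.06, "ty": 0.008, "tz": 0.04, "turn": -0.158}, {"jaw": 0.2, "tx": 0.073, "ty": 0.0103, "tz": 0.06, "turn": -0.237}, {"jaw": 0.2, "tx": 0.073, "ty": 0.0103, "tz": 0.08, "turn": -0.316}, {"jaw": 0.2, "tx": 0.073, "ty": 0.0103, "tz": 0.09, "turn": -0.395}, {"jaw": 0.2, "tx": 0.073, "ty": 0.0103, "tz": 0.09, "turn": -0.474}, {"jaw": 0.2, "tx": 0.073, "ty": 0.0103, "tz": 0.09, "turn": -0.553}, {"jaw": 0.2, "tx": 0.073, "ty": 0.0103, "tz": 0.095, "turn": -0.632}, {"jaw": 0.2, "tx": 0.073, "ty": 0.0103, "tz": 0.1, "turn": -0.71}, {"jaw": 0.2, "tx": 0.073, "ty": 0.0103, "tz": 0.12, "turn": -0.71}, {"jaw": 0.2, "tx": 0.073, "ty": 0.0103, "tz": 0.14, "turn": -0.71}, {"jaw": 0.2, "tx": 0.073, "ty": 0.0103, "tz": 0.15, "turn": -0.71}, {"jaw": 0.2, "tx": 0.073, "ty": 0.0103, "tz": 0.1535, "turn": -0.71}, {"jaw": 0.2, "tx": 0.073, "ty": 0.0103, "tz": 0.1535, "turn": -0.71}, {"jaw": 0.2, "tx": 0.073, "ty": 0.0103, "tz": 0.1535, "turn": -0.71}, {"jaw": 0.6, "tx": 0.073, "ty": 0.0103, "tz": 0.1535, "turn": -0.71}, {"jaw": 0.6, "tx": 0.073, "ty": 0.0103, "tz": 0.1535, "turn": -0.71}, {"jaw": 0.6, "tx": 0.073, "ty": 0.0103, "tz": 0.1535, "turn": -0.71}, {"jaw": 0.6, "tx": 0.073, "ty": 0.0103, "tz": 0.1535, "turn": -0.71}, {"jaw": 0.6, "tx": 0.073, "ty": 0.0103, "tz": 0.1535, "turn": -0.71}], grip_force=45)

```text
t: 29.42
tool_pos: [0.4234, -0.2816, 0.0164]
ee_rot: [0.177, 0.984, -0.0, 0.001]
wrist_force: [0.3, 0.5, 4.2]
opening: 0.0537
gripper_force: 45.0
```

jog_arm(deltas=[{"jaw": 0.6, "tx": 0, "ty": 0, "tz": 0, "turn": 0}, {"jaw": 0.6, "tx": 0, "ty": 0, "tz": 0, "turn": 0}, {"jaw": 0.6, "tx": 0, "ty": 0, "tz": -0.005, "turn": 0}, {"jaw": 0.6, "tx": 0, "ty": 0, "tz": -0.02, "turn": 0}, {"jaw": 0.6, "tx": 0, "ty": 0, "tz": -0.045, "turn": 0}, {"jaw": 0.6, "tx": 0, "ty": 0, "tz": -0.07, "turn": 0}, {"jaw": 0.6, "tx": 0, "ty": 0, "tz": -0.09, "turn": 0}, {"jaw": 0.6, "tx": 0, "ty": 0, "tz": -0.1, "turn": 0}, {"jaw": 0.6, "tx": 0, "ty": 0, "tz": -0.1, "turn": 0}])

```text
t: 30.17
tool_pos: [0.424, -0.2824, 0.1179]
ee_rot: [0.177, 0.984, -0.001, 0.002]
wrist_force: [0.5, 0.2, -1.9]
opening: 0.0536
gripper_force: 45.0
```

```bash
python3 - <<'E'
from h import *
done(.073,.0103,.1535,-.71);print(done(0,0,-.1,0))
s=bot.read_state();print(s['tool_pos'],s['opening'],s['gripper_force'],s['wrist_force'],s['joints'][5])
t=tray(-40,-76);plan((*t,110,5.7),(*t,22,5.7))
E
```

```text
[ 422.92065515 -281.22901423  116.           69.57      ]
[ 0.42401008 -0.28244976  0.11785466] 0.053576401178026124 44.99918818473816 [ 0.51959333  0.19327534 -1.87320473] -2.039348064640391
tx 0.0012 ty 0.2177 tz 0.0060 turn 0.7097 rows>=9
tx 0.0012 ty 0.2177 tz 0.0940 turn 0.7097 rows>=9
```

jog_arm(deltas=[{"jaw": 0.6, "tx": 0, "ty": 0.01, "tz": 0, "turn": 0.04}, {"jaw": 0.6, "tx": 0, "ty": 0.03, "tz": 0, "turn": 0.1}, {"jaw": 0.6, "tx": 0.001, "ty": 0.055, "tz": 0, "turn": 0.17}, {"jaw": 0.6, "tx": 0.001, "ty": 0.08, "tz": 0, "turn": 0.24}, {"jaw": 0.6, "tx": 0.001, "ty": 0.105, "tz": 0, "turn": 0.31}, {"jaw": 0.6, "tx": 0.001, "ty": 0.13, "tz": 0, "turn": 0.38}, {"jaw": 0.6, "tx": 0.001, "ty": 0.155, "tz": 0, "turn": 0.45}, {"jaw": 0.6, "tx": 0.001, "ty": 0.18, "tz": 0, "turn": 0.52}, {"jaw": 0.6, "tx": 0.001, "ty": 0.2, "tz": 0, "turn": 0.59}, {"jaw": 0.6, "tx": 0.001, "ty": 0.212, "tz": 0.01, "turn": 0.65}, {"jaw": 0.6, "tx": 0.001, "ty": 0.218, "tz": 0.03, "turn": 0.69}, {"jaw": 0.6, "tx": 0.001, "ty": 0.218, "tz": 0.05, "turn": 0.71}, {"jaw": 0.6, "tx": 0.001, "ty": 0.218, "tz": 0.07, "turn": 0.71}, {"jaw": 0.6, "tx": 0.001, "ty": 0.218, "tz": 0.075, "turn": 0.71}, {"jaw": 0.6, "tx": 0.001, "ty": 0.218, "tz": 0.075, "turn": 0.71}, {"jaw": 0.6, "tx": 0.001, "ty": 0.218, "tz": 0.078, "turn": 0.71}, {"jaw": 0.6, "tx": 0.001, "ty": 0.218, "tz": 0.081, "turn": 0.71}, {"jaw": 0.6, "tx": 0.001, "ty": 0.218, "tz": 0.084, "turn": 0.71}, {"jaw": 0.6, "tx": 0.001, "ty": 0.218, "tz": 0.087, "turn": 0.71}, {"jaw": 0.6, "tx": 0.001, "ty": 0.218, "tz": 0.087, "turn": 0.71}])

```text
t: 31.83
tool_pos: [0.498, -0.0766, 0.0284]
ee_rot: [0.671, 0.741, -0.0, -0.0]
wrist_force: [-0.5, 0.1, -1.3]
opening: 0.0536
gripper_force: 45.0
```

jog_arm(deltas=[{"jaw": 0.6, "tx": 0, "ty": 0, "tz": 0, "turn": 0}, {"jaw": 0.6, "tx": 0, "ty": 0, "tz": 0, "turn": 0}])

```text
t: 32.0
tool_pos: [0.4983, -0.0767, 0.0288]
ee_rot: [0.671, 0.741, 0.0, 0.0]
wrist_force: [-0.2, 0.8, -1.7]
opening: 0.0535
gripper_force: 45.0
```

jog_arm(deltas=[{"jaw": 0.6, "tx": 0, "ty": 0, "tz": 0.003, "turn": 0}, {"jaw": 0.6, "tx": 0, "ty": 0, "tz": 0.006, "turn": 0}, {"jaw": 0.6, "tx": 0, "ty": 0, "tz": 0.008, "turn": 0}, {"jaw": 0.6, "tx": 0, "ty": 0, "tz": 0.008, "turn": 0}, {"jaw": 0.6, "tx": 0, "ty": 0, "tz": 0.008, "turn": 0}, {"jaw": 0.3, "tx": 0, "ty": 0, "tz": 0.008, "turn": 0}, {"jaw": 0.3, "tx": 0, "ty": 0, "tz": 0.008, "turn": 0}, {"jaw": 0.3, "tx": 0, "ty": 0, "tz": 0.008, "turn": 0}, {"jaw": 0.3, "tx": 0, "ty": 0, "tz": 0.008, "turn": 0}, {"jaw": 0.3, "tx": 0, "ty": 0, "tz": -0.02, "turn": 0}, {"jaw": 0.3, "tx": -0.01, "ty": 0, "tz": -0.06, "turn": 0}, {"jaw": 0.3, "tx": -0.03, "ty": 0, "tz": -0.1, "turn": 0}, {"jaw": 0, "tx": -0.05, "ty": 0.01, "tz": -0.14, "turn": 0}, {"jaw": 0, "tx": -0.07, "ty": 0.02, "tz": -0.18, "turn": 0}, {"jaw": 0, "tx": -0.07, "ty": 0.03, "tz": -0.21, "turn": 0}, {"jaw": 0, "tx": -0.07, "ty": 0.04, "tz": -0.22, "turn": 0}, {"jaw": 0, "tx": -0.07, "ty": 0.04, "tz": -0.22, "turn": 0}, {"jaw": 0, "tx": -0.07, "ty": 0.04, "tz": -0.22, "turn": 0}, {"jaw": 0, "tx": -0.07, "ty": 0.04, "tz": -0.22, "turn": 0}, {"jaw": 0, "tx": -0.07, "ty": 0.04, "tz": -0.22, "turn": 0}])

```text
t: 33.67
tool_pos: [0.5432, -0.1415, 0.246]
ee_rot: [0.671, 0.741, -0.001, -0.002]
wrist_force: [-0.0, -0.1, -0.4]
opening: 0.092
gripper_force: 0.0
```

```bash
python3 - <<'E'
from h import *
done(.001,.218,.087,.71);print(done(-.07,.04,-.22,0))
im,C,s=snap('w8');print(s['tool_pos'])
a=bot.capture('side')
z=im[0:250,130:530]
save('chk',np.vstack([cv2.resize(z,(640,400)),cv2.resize(a[270:400,230:450],(338,200))if 0 else cv2.copyMakeBorder(cv2.resize(a[270:390,230:450],(366,200)),0,0,0,274,cv2.BORDER_CONSTANT)]))
E
```

```text
[ 544.79944564 -142.29786492  249.            5.67      ]
[ 0.5431959  -0.14148948  0.24601113]
```

View pics/chk.png

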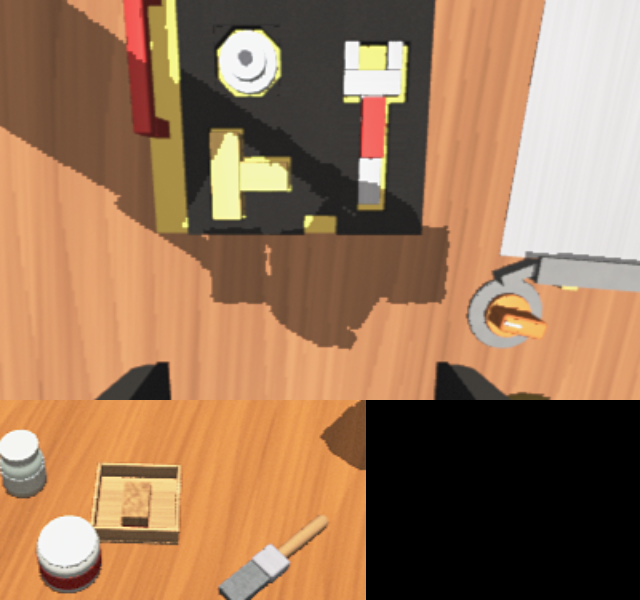

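Aircap, tee and spanner sit in their cavities and the block lies in the box. I'll check the bracket and the tray pose numerically.

```bash
python3 - <<'E'
from h import *
im,C,s=load('w8')
H=hsv(im);h,sa,v=[H[...,i] for i in range(3)];rr,cc=np.mgrid[:400,:640]
blue=(h>100)&(h<125)&(sa>120)&(rr<225)&(cc<450)
for b in blobs(blue,20): print('blue',cv2.boundingRect(b))
print('bracket expected at',proj(C,[[*tray(-40,76)/1000,.032]]))
dark=(v<75)&(sa<90)&(cc>200)&(cc<460)&(rr<160)
m=cv2.morphologyEx(dark.astype(np.uint8),cv2.MORPH_CLOSE,np.ones((9,9)))
# right edge of foam and lower edge
e=[(np.where(m[r])[0].max()+.5,r) for r in range(5,130)]
P=onplane(C,e,.018)*1000;f=np.polyfit(P[:,1],P[:,0],1);print('right edge yaw',-np.degrees(np.arctan(f[0])),'x at tray mid',np.polyval(f,tray(88,0)[1]),'exp',tray(88,0))
l=[(c,np.where(m[:,c])[0].max()+.5) for c in range(260,300)]+[(c,np.where(m[:,c])[0].max()+.5) for c in range(345,390)]
P=onplane(C,l,.018)*1000;f=np.polyfit(P[:,0],P[:,1],1);print('low edge yaw',np.degrees(np.arctan(f[0])),'y at',np.polyval(f,tray(0,-120)[0]),'exp',tray(0,-120))
w=(sa<25)&(v>200)&(cc>430)&(rr<162)
e=[(np.where(w[r])[0].min()-.5,r) for r in range(5,150)]
P=onplane(C,e,0)*1000;f=np.polyfit(P[:,1],P[:,0],1);print('mouth',f,-np.degrees(np.arctan(f[0])))
g=tray(-106,0);plan((*g,110,5.7),(*g,40,5.7))
E
```

```text
bracket expected at [[282.05524849 -45.60259722]]
right edge yaw 5.6541554479313545 x at tray mid 614.8954418550439 exp [617.56489016  11.54013798]
low edge yaw 5.690607710907179 y at -115.62082411409685 exp [ 541.91836997 -116.6066684 ]
mouth [-2.05892662e-02  6.94023167e+02] 1.1795114056559788
tx 0.1458 ty -0.1064 tz 0.1390 turn -0.0003 rows>=5
tx 0.1458 ty -0.1064 tz 0.2090 turn -0.0003 rows>=6
```

jog_arm(deltas=[{"jaw": 0.5, "tx": 0.035, "ty": -0.026, "tz": 0.02, "turn": 0}, {"jaw": 0.5, "tx": 0.065, "ty": -0.047, "tz": 0.04, "turn": 0}, {"jaw": 0.5, "tx": 0.095, "ty": -0.069, "tz": 0.06, "turn": 0}, {"jaw": 0.5, "tx": 0.12, "ty": -0.088, "tz": 0.08, "turn": 0}, {"jaw": 0.5, "tx": 0.14, "ty": -0.102, "tz": 0.1, "turn": 0}, {"jaw": 0.5, "tx": 0.146, "ty": -0.1065, "tz": 0.11, "turn": 0}, {"jaw": 0.5, "tx": 0.146, "ty": -0.1065, "tz": 0.11, "turn": 0}, {"jaw": 0.5, "tx": 0.146, "ty": -0.1065, "tz": 0.11, "turn": 0}, {"jaw": 0.5, "tx": 0.146, "ty": -0.1065, "tz": 0.11, "turn": 0}])

```text
t: 34.52
tool_pos: [0.4263, -0.0088, 0.1401]
ee_rot: [0.672, 0.741, 0.0, 0.001]
wrist_force: [0.3, 0.4, -0.2]
opening: 0.0456
gripper_force: 0.0
```

```bash
python3 - <<'E'
from h import *
print(done(.146,-.1065,.11,0))
im,C,s=snap('w9');print(s['tool_pos'])
H=hsv(im);h,sa,v=[H[...,i] for i in range(3)];rr,cc=np.mgrid[:400,:640]
blue=(h>100)&(h<125)&(sa>120)&(rr<225)&(cc<500)
for b in blobs(blue,50): print('blue',cv2.boundingRect(b),rect(C,b,.032),rect(C,b,.046),'exp',tray(-40,76))
red=((h<6)|(h>172))&(sa>130)&(v>60)&(rr<260)
for b in blobs(red,50): print('red',cv2.boundingRect(b),rect(C,b,.055),'exp',tray(-106,0))
E
```

```text
[424.39588954  -7.53424342 139.           5.67      ]
[ 0.42626433 -0.00879507  0.14007971]
blue (367, 60, 58, 78) (array([481.3,  75.1]), array([48.1, 60. ]), 5.6) (array([478.1,  74.6]), array([45.7, 57. ]), 5.6) exp [482.64947622  74.45143333]
red (310, 131, 14, 123) (array([423.4,  -5. ]), array([ 10.2, 101.7]), 5.8) exp [424.52410958  -7.72789347]
red (470, 214, 28, 45) (array([565.2, -27.2]), array([20.1, 39.6]), 5.8) exp [424.52410958  -7.72789347]
```

The bracket is seated at (481,75), yaw 5.6°, fitting the 32 mm plane. Now I'll grip the handle.

jog_arm(deltas=[{"jaw": 0.5, "tx": 0, "ty": -0.001, "tz": 0.03, "turn": 0}, {"jaw": 0.5, "tx": 0, "ty": -0.001, "tz": 0.06, "turn": 0}, {"jaw": 0.5, "tx": 0, "ty": -0.001, "tz": 0.085, "turn": 0}, {"jaw": 0.5, "tx": 0, "ty": -0.001, "tz": 0.099, "turn": 0}, {"jaw": 0.5, "tx": 0, "ty": -0.001, "tz": 0.099, "turn": 0}, {"jaw": 0.5, "tx": 0, "ty": -0.001, "tz": 0.099, "turn": 0}, {"jaw": 1, "tx": 0, "ty": -0.001, "tz": 0.099, "turn": 0}, {"jaw": 1, "tx": 0, "ty": -0.001, "tz": 0.099, "turn": 0}, {"jaw": 1, "tx": 0, "ty": -0.001, "tz": 0.099, "turn": 0}, {"jaw": 1, "tx": 0, "ty": -0.001, "tz": 0.099, "turn": 0}, {"jaw": 1, "tx": 0, "ty": -0.001, "tz": 0.099, "turn": 0}, {"jaw": 1, "tx": 0, "ty": -0.001, "tz": 0.099, "turn": 0}, {"jaw": 1, "tx": 0, "ty": -0.001, "tz": 0.099, "turn": 0}, {"jaw": 1, "tx": 0, "ty": -0.001, "tz": 0.098, "turn": 0}, {"jaw": 1, "tx": 0, "ty": -0.001, "tz": 0.097, "turn": 0}, {"jaw": 1, "tx": 0, "ty": -0.001, "tz": 0.097, "turn": 0}], grip_force=50)

```text
t: 35.9
tool_pos: [0.4226, -0.0074, 0.0409]
ee_rot: [0.671, 0.741, -0.0, -0.001]
wrist_force: [1.7, -0.5, -7.7]
opening: 0.0114
gripper_force: 50.0
```

```bash
python3 - <<'E'
from h import *
print(done(0,-.001,.097,0))
s=bot.read_state();print(s['tool_pos'],s['opening'],s['gripper_force'],s['wrist_force'],s['ft_torque'])
a=1.1;o=np.array([694,3.7])
for dx in(-150,-125,-100,-64): p=o+rot(a)@[dx,0];print(p);plan((*p,42,a))
E
```

```text
[423.4007821   -7.63304215  42.           5.67      ]
[ 0.42261325 -0.00736961  0.04088447] 0.011390617884466856 49.99475955963135 [ 1.66859444 -0.51709796 -7.67430857] [ 0.03877527 -0.34876168  0.01101547]
[544.02764318   0.82038364]
tx -0.0035 ty 0.1209 tz 0.0000 turn 0.0508 rows>=3
[569.02303598   1.3003197 ]
tx -0.0055 ty 0.1458 tz 0.0000 turn 0.0508 rows>=4
[594.01842879   1.78025576]
tx -0.0075 ty 0.1707 tz 0.0000 turn 0.0508 rows>=5
[630.01179442   2.47136369]
tx -0.0104 ty 0.2066 tz 0.0000 turn 0.0508 rows>=5
```

jog_arm(deltas=[{"jaw": 1, "tx": 0, "ty": 0.005, "tz": 0, "turn": 0.005}, {"jaw": 1, "tx": 0, "ty": 0.015, "tz": 0, "turn": 0.013}, {"jaw": 1, "tx": 0, "ty": 0.025, "tz": 0, "turn": 0.022}, {"jaw": 1, "tx": 0, "ty": 0.035, "tz": 0, "turn": 0.031}, {"jaw": 1, "tx": 0, "ty": 0.045, "tz": 0, "turn": 0.04}, {"jaw": 1, "tx": 0, "ty": 0.055, "tz": 0, "turn": 0.047}, {"jaw": 1, "tx": 0, "ty": 0.063, "tz": 0, "turn": 0.051}, {"jaw": 1, "tx": 0, "ty": 0.068, "tz": 0, "turn": 0.051}, {"jaw": 1, "tx": 0, "ty": 0.068, "tz": 0, "turn": 0.051}, {"jaw": 1, "tx": 0, "ty": 0.068, "tz": 0, "turn": 0.051}])

```text
t: 36.73
tool_pos: [0.4915, -0.0009, 0.0414]
ee_rot: [0.7, 0.714, 0.0, 0.0]
wrist_force: [1.6, 1.0, -7.2]
opening: 0.0115
gripper_force: 50.0
```

```bash
python3 - <<'E'
from h import *
print(done(0,.068,0,.051))
im,C,s=snap('w10');print(s['tool_pos'],s['wrist_force'],s['ft_torque'])
H=hsv(im);h,sa,v=[H[...,i] for i in range(3)];rr,cc=np.mgrid[:400,:640]
dark=((v<75)&(sa<90)&(rr<215)).astype(np.uint8)
m=cv2.morphologyEx(dark,cv2.MORPH_OPEN,np.ones((5,5)))
exp=s['tool_pos'][:2]*1000+rot(1.1)@[106+88,60]
px=proj(C,[[*exp/1000,.018]])[0];print('front edge exp px',px)
r0=int(px[1])
e=[]
for r in range(10,200):
    q=np.where(m[r,int(px[0])-40:int(px[0])+30])[0]
    if len(q): e.append((int(px[0])-40+q.max()+.5,r))
P=onplane(C,e,.018)*1000
k=np.ones(len(P),bool)
for _ in range(6): f=np.polyfit(P[k,1],P[k,0],1);r=P[:,0]-np.polyval(f,P[:,1]);k=abs(r)<max(1.,1.5*np.std(r[k]))
print('front yaw',-np.degrees(np.arctan(f[0])),k.sum(),len(k),'x at y=0',f[1],'exp',(s['tool_pos'][:2]*1000+rot(1.1)@[194,0]))
# +y edge of foam
t=[(c,np.where(m[:,c])[0].min()-.5) for c in range(int(px[0])-160,int(px[0])-10) if m[:200,c].any()]
P=onplane(C,t,.018)*1000;f=np.polyfit(P[:,0],P[:,1],1);r=P[:,1]-np.polyval(f,P[:,0]);print('side yaw',np.degrees(np.arctan(f[0])),np.std(r),'y edge at',P[len(P)//2],'exp',s['tool_pos'][:2]*1000+rot(1.1)@[106,120])
E
```

```text
[491.06808783  -0.91472876  42.           1.08      ]
[ 0.49149106 -0.00093061  0.04142068] [ 1.56711606  1.00966642 -7.1976417 ] [-0.04250475 -0.14279189  0.05659283]
front edge exp px [655.21951415 130.37351457]
front yaw 15.548700877121684 172 186 x at y=0 692.5943136749083 exp [685.45530322   2.79369088]Traceback (most recent call last):
  File "<stdin>", line 19, in <module>
IndexError: index 640 is out of bounds for axis 1 with size 640
```

jog_arm(deltas=[{"jaw": 1, "tx": 0, "ty": 0.005, "tz": 0, "turn": 0}, {"jaw": 1, "tx": 0, "ty": 0.012, "tz": 0, "turn": 0}, {"jaw": 1, "tx": 0, "ty": 0.02, "tz": 0, "turn": 0}, {"jaw": 1, "tx": 0, "ty": 0.028, "tz": 0, "turn": 0}, {"jaw": 1, "tx": 0, "ty": 0.034, "tz": 0, "turn": 0}, {"jaw": 1, "tx": 0, "ty": 0.04, "tz": 0, "turn": 0}, {"jaw": 1, "tx": 0, "ty": 0.045, "tz": 0, "turn": 0}, {"jaw": 1, "tx": 0, "ty": 0.05, "tz": 0, "turn": 0}, {"jaw": 1, "tx": 0, "ty": 0.05, "tz": 0, "turn": 0}])

```text
t: 37.53
tool_pos: [0.5427, -0.0001, 0.0418]
ee_rot: [0.7, 0.714, 0.001, 0.001]
wrist_force: [1.9, -0.4, -8.6]
opening: 0.0117
gripper_force: 50.0
```

jog_arm(deltas=[{"jaw": 1, "tx": 0, "ty": 0.006, "tz": 0, "turn": 0}, {"jaw": 1, "tx": 0, "ty": 0.012, "tz": 0, "turn": 0}, {"jaw": 1, "tx": 0, "ty": 0.018, "tz": 0, "turn": 0}, {"jaw": 1, "tx": 0, "ty": 0.024, "tz": 0, "turn": 0}, {"jaw": 1, "tx": 0, "ty": 0.03, "tz": 0, "turn": 0}, {"jaw": 1, "tx": 0, "ty": 0.035, "tz": 0, "turn": 0}, {"jaw": 1, "tx": 0, "ty": 0.04, "tz": 0, "turn": 0}, {"jaw": 1, "tx": 0, "ty": 0.04, "tz": 0, "turn": 0}])

```text
t: 38.2
tool_pos: [0.5828, 0.0006, 0.0419]
ee_rot: [0.7, 0.714, 0.001, 0.001]
wrist_force: [3.0, 2.0, -8.4]
opening: 0.0113
gripper_force: 50.0
```

jog_arm(deltas=[{"jaw": 1, "tx": 0, "ty": 0.005, "tz": 0, "turn": 0}, {"jaw": 1, "tx": 0, "ty": 0.01, "tz": 0, "turn": 0}, {"jaw": 1, "tx": 0, "ty": 0.015, "tz": 0, "turn": 0}, {"jaw": 1, "tx": 0, "ty": 0.02, "tz": 0, "turn": 0}, {"jaw": 1, "tx": 0, "ty": 0.025, "tz": 0, "turn": 0}, {"jaw": 1, "tx": 0, "ty": 0.03, "tz": 0, "turn": 0}, {"jaw": 1, "tx": 0, "ty": 0.035, "tz": 0, "turn": 0}, {"jaw": 1, "tx": 0, "ty": 0.039, "tz": 0, "turn": 0}, {"jaw": 1, "tx": 0, "ty": 0.042, "tz": 0, "turn": 0}, {"jaw": 1, "tx": 0, "ty": 0.044, "tz": 0, "turn": 0}, {"jaw": 1, "tx": 0, "ty": 0.044, "tz": 0, "turn": 0}])

```text
t: 39.12
tool_pos: [0.6258, 0.0016, 0.0417]
ee_rot: [0.7, 0.714, 0.0, 0.0]
wrist_force: [0.4, -0.7, -7.1]
opening: 0.0115
gripper_force: 50.0
```

jog_arm(deltas=[{"jaw": 1, "tx": 0, "ty": 0.001, "tz": 0, "turn": 0}, {"jaw": 1, "tx": 0, "ty": 0.002, "tz": 0, "turn": 0}, {"jaw": 1, "tx": 0, "ty": 0.003, "tz": 0, "turn": 0}, {"jaw": 1, "tx": 0, "ty": 0.004, "tz": 0, "turn": 0}, {"jaw": 1, "tx": 0, "ty": 0.004, "tz": 0, "turn": 0}])

```text
t: 39.53
tool_pos: [0.6292, 0.0016, 0.0416]
ee_rot: [0.7, 0.714, 0.0, 0.0]
wrist_force: [-0.8, -0.2, -7.1]
opening: 0.0114
gripper_force: 50.0
```

jog_arm(deltas=[{"jaw": 1, "tx": 0, "ty": 0.0007, "tz": 0, "turn": 0}, {"jaw": 1, "tx": 0, "ty": 0.0014, "tz": 0, "turn": 0}, {"jaw": 1, "tx": 0, "ty": 0.002, "tz": 0, "turn": 0}, {"jaw": 1, "tx": 0, "ty": 0.002, "tz": 0, "turn": 0}, {"jaw": 1, "tx": 0, "ty": 0.002, "tz": 0, "turn": 0}])

```text
t: 39.95
tool_pos: [0.6299, 0.0015, 0.0411]
ee_rot: [0.7, 0.714, -0.001, -0.001]
wrist_force: [-5.9, -2.1, -5.7]
opening: 0.0116
gripper_force: 50.0
```

jog_arm(deltas=[{"jaw": 1, "tx": 0, "ty": 0.0007, "tz": 0.001, "turn": 0}, {"jaw": 1, "tx": 0, "ty": 0.001, "tz": 0.002, "turn": 0}, {"jaw": 1, "tx": 0, "ty": 0.001, "tz": 0.002, "turn": 0}, {"jaw": 1, "tx": 0, "ty": 0.001, "tz": 0.002, "turn": 0}])

```text
t: 40.28
tool_pos: [0.6298, 0.0015, 0.0401]
ee_rot: [0.7, 0.714, -0.002, -0.002]
wrist_force: [-14.4, -1.0, 3.9]
opening: 0.0113
gripper_force: 50.0
```

```bash
python3 - <<'E'
from h import *
done(0,.05+.04+.044+.004+.002+.001,.002,0);print(cmd());s=bot.read_state();print(s['tool_pos'],s['wrist_force'],s['ft_torque'])
E
```

```text
[632.04303952   1.74290124  40.           1.08      ]
[0.62976407 0.00146072 0.04013498] [-14.38220003  -1.04412261   3.90046732] [-0.24657873  2.31087892  0.04756442]
```

The tray stopped firmly against the back stop at 629.8 mm (630.0 expected). I'll release and go look at the knob.

jog_arm(deltas=[{"jaw": 1, "tx": 0, "ty": -0.002, "tz": 0, "turn": 0}, {"jaw": 1, "tx": 0, "ty": -0.002, "tz": 0, "turn": 0}, {"jaw": 0.5, "tx": 0, "ty": -0.002, "tz": 0, "turn": 0}, {"jaw": 0.5, "tx": 0, "ty": -0.002, "tz": 0, "turn": 0}, {"jaw": 0.5, "tx": 0, "ty": -0.002, "tz": 0, "turn": 0}, {"jaw": 0.5, "tx": 0, "ty": -0.002, "tz": 0, "turn": 0}, {"jaw": 0.5, "tx": 0, "ty": -0.002, "tz": 0, "turn": 0}, {"jaw": 0.5, "tx": 0, "ty": -0.002, "tz": -0.03, "turn": 0}, {"jaw": 0.5, "tx": 0, "ty": -0.002, "tz": -0.07, "turn": 0}, {"jaw": 0.5, "tx": 0, "ty": -0.002, "tz": -0.11, "turn": 0}, {"jaw": 0, "tx": -0.04, "ty": 0.01, "tz": -0.14, "turn": 0}, {"jaw": 0, "tx": -0.08, "ty": 0.02, "tz": -0.16, "turn": 0}, {"jaw": 0, "tx": -0.12, "ty": 0.03, "tz": -0.16, "turn": 0}, {"jaw": 0, "tx": -0.16, "ty": 0.04, "tz": -0.16, "turn": 0}, {"jaw": 0, "tx": -0.2, "ty": 0.05, "tz": -0.16, "turn": 0}, {"jaw": 0, "tx": -0.24, "ty": 0.05, "tz": -0.16, "turn": 0}, {"jaw": 0, "tx": -0.24, "ty": 0.05, "tz": -0.16, "turn": 0}, {"jaw": 0, "tx": -0.24, "ty": 0.05, "tz": -0.16, "turn": 0}, {"jaw": 0, "tx": -0.24, "ty": 0.05, "tz": -0.16, "turn": 0}])

```text
t: 41.87
tool_pos: [0.6866, -0.2369, 0.1994]
ee_rot: [0.701, 0.714, 0.0, -0.0]
wrist_force: [-0.6, 0.6, -0.3]
opening: 0.0915
gripper_force: 0.0
```

```bash
cat > knob.py <<'E'
from h import *
def orange(n,w=70):
    im,C,s=load(n);c=proj(C,[[.709,-.164,.03]])[0].astype(int);H=hsv(im)
    m=((H[...,0]<17)&(H[...,0]>4)&(H[...,1]>195)&(H[...,2]>60));k=np.zeros_like(m)
    k[max(0,c[1]-w):c[1]+w,max(0,c[0]-w):c[0]+w]=1;m&=k
    b=blobs(m,20)
    # bright top of the bar
    return im,C,c,b,H
E
python3 - <<'E'
from knob import *
print(done(-.24,.05,-.16,0))
im,C,s=snap('w11');print(s['tool_pos'])
im,C,c,b,H=orange('w11');print(c)
for k in b: print(cv2.boundingRect(k),cv2.contourArea(k),[rect(C,k,z) for z in(.03,.045)])
x,y=c
print('HSV rows:');
for r in range(y-30,y+31,4): print(r,' '.join('%d/%d/%d'%tuple(H[r,q]) for q in range(x-25,x+46,7)))
E
```

```text
[ 686.55778267 -237.27204135  200.            1.08      ]
[ 0.68659041 -0.23688896  0.19941968]
[343 106]
HSV rows:
76 14/127/235 13/128/233 23/4/233 13/14/130 14/129/237 11/129/211 12/126/192 11/127/159 12/121/133 31/68/254 30/72/255
80 13/127/235 13/129/233 24/8/170 15/4/231 30/4/230 10/47/190 12/129/228 14/126/237 13/126/238 30/67/255 32/70/254
84 14/127/235 30/1/225 23/4/232 23/4/231 23/4/230 15/4/228 11/115/218 14/124/238 14/125/237 13/128/233 13/129/231
88 13/130/233 18/5/233 18/5/232 0/0/229 30/1/227 18/6/228 20/3/227 14/124/238 14/125/237 13/127/230 13/129/232
92 30/4/218 18/5/233 12/130/223 29/89/247 28/95/247 15/2/228 23/4/228 14/125/240 14/125/237 13/128/231 13/129/232
96 23/8/125 23/4/234 29/85/248 29/89/247 28/93/247 28/101/247 23/4/228 13/62/221 14/125/238 13/129/231 13/126/232
100 8/9/113 13/33/108 12/163/218 19/141/247 12/167/241 24/124/242 45/2/229 30/4/216 14/124/238 13/128/231 13/127/232
104 30/7/110 9/117/111 15/49/193 28/76/247 27/103/247 25/117/247 17/146/248 30/2/221 14/125/238 13/127/231 13/128/233
108 30/5/110 11/136/107 11/170/197 25/116/249 28/99/247 27/110
[... 186 characters left out ...]
7/113 30/2/110 11/166/201 11/165/202 11/166/201 11/169/195 30/5/111 11/107/131 14/125/239 13/127/233 13/127/232
120 30/6/218 15/5/108 11/167/180 11/166/201 11/166/201 30/5/110 10/7/111 12/130/139 12/128/132 13/126/234 13/127/232
124 13/130/233 23/4/231 0/2/110 10/20/114 60/2/109 20/7/111 30/2/108 12/128/139 12/128/133 12/131/146 13/128/231
128 14/124/236 30/3/225 10/7/112 30/5/108 10/7/111 23/9/111 12/129/128 12/128/138 12/129/134 12/129/130 12/128/139
132 14/125/236 12/129/130 20/7/107 30/7/109 30/2/108 12/124/127 12/126/128 12/129/138 12/129/132 12/128/131 12/127/124
136 14/125/237 11/126/128 12/125/122 12/130/137 12/128/131 12/127/129 12/127/130 12/128/138 12/128/131 12/128/133 13/127/124
```

```bash
cat >> knob.py <<'E'
def ascii_(im,c,r=24):
    H=hsv(im).astype(int);x,y=c
    for j in range(y-r,y+r+1):
        t=''
        for i in range(x-r-8,x+r+9):
            h,s,v=H[j,i]
            t+='.' if s<60 else 'd' if (s>140 and v<190) else 'o' if s>140 and v<235 else 'H' if (h>=15 and v>235) or s>140 else ' '
        print(j,t)
    print('col0',x-r-8)
E
python3 - <<'E'
from knob import *
im,C,s=load('w11');ascii_(im,(343,104),20)
E
```

```text
84          ....................................            
85         ......................................           
86        ........................................          
87       .........................................          
88      ...........................................      H  
89     ...................   HHH ...................     H  
90    ................. HHHHHHHHHHH  ................    H  
91    ............... oHHHHHHHHHHHHHHH ..............       
92   ............... HHHHHHHHHHHHHHHHHHH..............   H  
93   .............. oHHHHHHHHHHHHHHHHHHHH.............  HH  
94  ............. HHHHHHHHHHHHHHHHHHHHHHHH............  HH  
95  .............HHHHHHHHHHHHHHHHHHHHHHHHHH ........... H   
96 ............. HHHHHHHHHHHHHHHHHHHHHHHHHHH...........  H  
97 ............ ooooHHHHHHHHHHHHHHHHHHHHHHHH............    
98 ............ dddHHHHooo HHHHHHHHHHHHHHHHHH........... H  
99 ............dddoHHHHHHHHHHooooooHHHHHHHHHH...........    
100 ........... ddooooooHHHHHHHHHHHHHooooHHHHHH..........    
101 .......... dddooooooHHHHHHHHHHHHHHHHHHHoooo..........    

[... 734 characters left out ...]
.....    
114 ........... doooooooooooooddddddddddddddddddd........    
115 ........... dooooooooooooooooooodddddddddddd .......     
116 ............ doooooooooooooooooooooooood   .........     
117  ............ doooooooooooooooooooooooo ...........      
118   ............ doooooooooooooooooooooo ............      
119   .............ddoooooooooooooooooooo ............       
120    .............ddoooooooooooooooooo .............       
121    .............. ddooooooooooooodd .............        
122    ................ ddoooooooood  ...............        
123     .................  ddddddd .................         
124      ..........................................          
col0 315
```

```bash
python3 - <<'E'
from knob import *
im8,C8,_=load('w8');ascii_(im8,(452,197),17)
im,C,s=load('w11')
for z in(0,.03,.05): print(z,np.round(onplane(C,[(343.5,105.5)],z)*1000,1),'proj axis in w8',np.round(proj(C8,[[.7092,-.1641,z]]),1),'w11',np.round(proj(C,[[.7092,-.1641,z]]),1))
E
```

```text
180    ..................................              
181   ...................................              
182  .....................................             
183  ..................     ...............            
184 ...............  ddddoooo  .............           
185 ............. dddoHoHHHHHHHo ...........           
186 ...........  ddoHHHHHHHHHHHHHH .........           
187 ........... doHHHHHHHHHHHHHHHHH ........           
188 .......... doHHHHHHHHHHHHHHHHHHH ........          
189 ......... doHoHHHHHHHHHHHHHHHHHHH .......          
190 ........ dooodoHHHHHHHHHHHHHHHHHH .......          
191 ........ddddddddddoHHHHHHHHHHHHHHH........         
192 ....... dddddddddddddddddooHHHHHHH .......         
193 ....... ddddddddddddddddddoHHHHHHHH.......         
194 ...... dodddddddddddddddddddddddooH......          
195 ...... doddddddddddddddddddddddddd ......          
196 ...... dddddddddddddddddddddddddddd .....          
197 ...... dddddddddddoHHHHHoddddddddddd ....          
198 ...... dddddddddddHHHHHHHHHHooddddddd  ..          
199 ...... ddddddddddoHHHHHHoooHHHHH
[... 411 characters left out ...]

207 .......... HHHHHHHooHHHHHHoHHHHHHHHHHHHHHHHH       
208 ............ HHHHHHHHHHooHHHHHHHHHHHHHHHHHHo       
209 .............  HHHHHHHHHH    HHHHHHHHHHHHHHo       
210  ..............    HH  ......... oHHHHHHHHH        
211  ...............................    ooHHHH         
212   .............................                    
213     ..........................                     
214       ......................                       
col0 427
0 [[ 711.  -163.1    0. ]] proj axis in w8 [[444.9 194.5]] w11 [[341.8 106.4]]
0.03 [[ 708.9 -163.1   30. ]] proj axis in w8 [[453.9 201. ]] w11 [[343.8 106.6]]
0.05 [[ 707.4 -163.    50. ]] proj axis in w8 [[460.6 205.9]] w11 [[345.4 106.8]]
```

```bash
python3 - <<'E'
from knob import *
im,C,_=load('w8');H=hsv(im)
col=[H[r,480] for r in range(155,190)]
g=[r for r in range(155,190) if H[r,480][1]<60 and H[r,480][2]<225];print(g[0],g[-1],np.round(onplane(C,[(480,g[-1]),(480,g[0])],.032)*1000,1),np.round(onplane(C,[(480,g[-1])],0)*1000,1))
plan((709,-163.5,80,83),(709,-163.5,33,83))
E
```

```text
158 178 [[ 733.3 -132.4   32. ]
 [ 727.9 -108.9   32. ]] [[ 749.8 -137.8    0. ]]
tx 0.0733 ty 0.0238 tz 0.1200 turn -0.9102 rows>=12
tx 0.0733 ty 0.0238 tz 0.1670 turn -0.9102 rows>=12
```

jog_arm(deltas=[{"jaw": 0.76, "tx": 0.035, "ty": 0.012, "tz": 0.02, "turn": -0.079}, {"jaw": 0.76, "tx": 0.06, "ty": 0.02, "tz": 0.04, "turn": -0.158}, {"jaw": 0.76, "tx": 0.073, "ty": 0.024, "tz": 0.06, "turn": -0.237}, {"jaw": 0.76, "tx": 0.073, "ty": 0.024, "tz": 0.08, "turn": -0.316}, {"jaw": 0.76, "tx": 0.073, "ty": 0.024, "tz": 0.1, "turn": -0.395}, {"jaw": 0.76, "tx": 0.073, "ty": 0.024, "tz": 0.12, "turn": -0.474}, {"jaw": 0.76, "tx": 0.073, "ty": 0.024, "tz": 0.12, "turn": -0.553}, {"jaw": 0.76, "tx": 0.073, "ty": 0.024, "tz": 0.12, "turn": -0.632}, {"jaw": 0.76, "tx": 0.073, "ty": 0.024, "tz": 0.12, "turn": -0.711}, {"jaw": 0.76, "tx": 0.073, "ty": 0.024, "tz": 0.12, "turn": -0.79}, {"jaw": 0.76, "tx": 0.073, "ty": 0.024, "tz": 0.12, "turn": -0.869}, {"jaw": 0.76, "tx": 0.073, "ty": 0.024, "tz": 0.12, "turn": -0.91}, {"jaw": 0.76, "tx": 0.073, "ty": 0.024, "tz": 0.12, "turn": -0.91}, {"jaw": 0.76, "tx": 0.073, "ty": 0.024, "tz": 0.135, "turn": -0.91}, {"jaw": 0.76, "tx": 0.073, "ty": 0.024, "tz": 0.147, "turn": -0.91}, {"jaw": 0.76, "tx": 0.073, "ty": 0.024, "tz": 0.157, "turn": -0.91}, {"jaw": 0.76, "tx": 0.073, "ty": 0.024, "tz": 0.163, "turn": -0.91}, {"jaw": 0.76, "tx": 0.073, "ty": 0.024, "tz": 0.166, "turn": -0.91}, {"jaw": 0.76, "tx": 0.073, "ty": 0.024, "tz": 0.166, "turn": -0.91}, {"jaw": 0.76, "tx": 0.073, "ty": 0.024, "tz": 0.166, "turn": -0.91}], grip_force=15)

```text
t: 43.58
tool_pos: [0.7093, -0.164, 0.0335]
ee_rot: [0.061, 0.998, 0.0, -0.0]
wrist_force: [-0.5, 0.2, 0.0]
opening: 0.0223
gripper_force: 0.0
```

jog_arm(deltas=[{"jaw": 1, "tx": 0, "ty": 0, "tz": 0, "turn": 0}, {"jaw": 1, "tx": 0, "ty": 0, "tz": 0, "turn": 0}, {"jaw": 1, "tx": 0, "ty": 0, "tz": 0, "turn": 0}, {"jaw": 1, "tx": 0, "ty": 0, "tz": 0, "turn": 0}, {"jaw": 1, "tx": 0, "ty": 0, "tz": 0, "turn": 0}])

```text
t: 44.0
tool_pos: [0.7098, -0.1643, 0.0345]
ee_rot: [0.061, 0.998, -0.0, 0.001]
wrist_force: [-0.4, -1.0, 2.6]
opening: 0.0137
gripper_force: 15.0
```

jog_arm(deltas=[{"jaw": 1, "tx": 0, "ty": 0, "tz": 0, "turn": 0.03}, {"jaw": 1, "tx": 0, "ty": 0, "tz": 0, "turn": 0.08}, {"jaw": 1, "tx": 0, "ty": 0, "tz": 0, "turn": 0.14}, {"jaw": 1, "tx": 0, "ty": 0, "tz": 0, "turn": 0.2}, {"jaw": 1, "tx": 0, "ty": 0, "tz": 0, "turn": 0.26}, {"jaw": 1, "tx": 0, "ty": 0, "tz": 0, "turn": 0.32}, {"jaw": 1, "tx": 0, "ty": 0, "tz": 0, "turn": 0.38}, {"jaw": 1, "tx": 0, "ty": 0, "tz": 0, "turn": 0.44}, {"jaw": 1, "tx": 0, "ty": 0, "tz": 0, "turn": 0.5}, {"jaw": 1, "tx": 0, "ty": 0, "tz": 0, "turn": 0.56}, {"jaw": 1, "tx": 0, "ty": 0, "tz": 0, "turn": 0.62}, {"jaw": 1, "tx": 0, "ty": 0, "tz": 0, "turn": 0.67}, {"jaw": 1, "tx": 0, "ty": 0, "tz": 0, "turn": 0.72}, {"jaw": 1, "tx": 0, "ty": 0, "tz": 0, "turn": 0.76}, {"jaw": 1, "tx": 0, "ty": 0, "tz": 0, "turn": 0.79}, {"jaw": 1, "tx": 0, "ty": 0, "tz": 0, "turn": 0.81}, {"jaw": 1, "tx": 0, "ty": 0, "tz": 0, "turn": 0.82}, {"jaw": 1, "tx": 0, "ty": 0, "tz": 0, "turn": 0.82}, {"jaw": 1, "tx": 0, "ty": 0, "tz": 0, "turn": 0.82}])

```text
t: 45.58
tool_pos: [0.7093, -0.1648, 0.0344]
ee_rot: [0.648, 0.762, -0.001, 0.001]
wrist_force: [-3.8, -3.9, 5.2]
opening: 0.0141
gripper_force: 15.3
```

```bash
python3 - <<'E'
from h import *
s,M=state();print(s['ft_torque'],s['wrist_force'],s['opening'],np.degrees(np.arctan2(M[1,1],M[0,1])))
E
```

```text
[-0.706098    0.53682015  0.38609084] [-3.77252677 -3.8631079   5.20172395] 0.014069753607841693 9.244138465601816
```

The knob is at about 1.4 rad with stop torque felt. I'll release, lift clear, and check.

jog_arm(deltas=[{"jaw": 1, "tx": 0, "ty": 0, "tz": 0, "turn": -0.02}, {"jaw": 0.7, "tx": 0, "ty": 0, "tz": 0, "turn": -0.02}, {"jaw": 0.7, "tx": 0, "ty": 0, "tz": 0, "turn": -0.02}, {"jaw": 0.7, "tx": 0, "ty": 0, "tz": 0, "turn": -0.02}, {"jaw": 0.7, "tx": 0, "ty": 0, "tz": 0, "turn": -0.02}, {"jaw": 0.7, "tx": 0, "ty": 0, "tz": -0.02, "turn": -0.02}, {"jaw": 0.7, "tx": 0, "ty": 0, "tz": -0.06, "turn": -0.02}, {"jaw": 0.7, "tx": 0, "ty": 0, "tz": -0.1, "turn": 0}, {"jaw": 0.3, "tx": 0, "ty": -0.02, "tz": -0.14, "turn": 0.03}, {"jaw": 0, "tx": 0.0, "ty": -0.03, "tz": -0.18, "turn": 0.06}, {"jaw": 0, "tx": 0.0, "ty": -0.04, "tz": -0.22, "turn": 0.08}, {"jaw": 0, "tx": 0, "ty": -0.04, "tz": -0.26, "turn": 0.08}, {"jaw": 0, "tx": 0, "ty": -0.04, "tz": -0.26, "turn": 0.08}, {"jaw": 0, "tx": 0, "ty": -0.04, "tz": -0.26, "turn": 0.08}, {"jaw": 0, "tx": 0, "ty": -0.04, "tz": -0.26, "turn": 0.08}])

```text
t: 46.83
tool_pos: [0.6696, -0.1699, 0.2927]
ee_rot: [0.695, 0.719, -0.0, -0.0]
wrist_force: [0.6, -0.2, -0.4]
opening: 0.072
gripper_force: 0.0
```

```bash
python3 - <<'E'
from knob import *
im,C,s=snap('w12');print(s['tool_pos'],s['t'])
H=hsv(im);h,sa,v=[H[...,i] for i in range(3)];rr,cc=np.mgrid[:400,:640]
home=np.array([694,3.7])+rot(1.1)@[42,0];T=lambda x,y:np.round(home+rot(1.1)@[x,y],1)
up=rr<225
for n,m,z,e in(('blue bracket',(h>100)&(h<125)&(sa>120)&up,.032,T(-40,76)),('red grip/handle',((h<6)|(h>172))&(sa>130)&(v>60)&up,.032,T(50,-47)),('white',(sa<40)&(v>150)&up,.02,T(-40,0)),('yel',(h>22)&(h<34)&(sa>60)&(v>120)&up,.032,T(-40,-76))):
    for b in blobs(m,60)[:5]: print(n,cv2.boundingRect(b),rect(C,b,z),'exp',e)
c=proj(C,[[.709,-.164,.042]])[0].astype(int);print('knob',c)
if 25<c[1]<370: ascii_(im,c,18)
E
```

```text
[ 0.66962654 -0.16987576  0.29273053] 46.8333
blue bracket (458, 0, 71, 141) (array([876.2, -51.8]), array([ 63.1, 162.8]), 1.1) exp [694.5  79.7]
red grip/handle (285, 0, 12, 65) (array([628.7, -14.3]), array([13.2, 69.9]), 2.1) exp [786.9 -41.5]
red grip/handle (408, 44, 18, 35) (array([783.6, -40.7]), array([19. , 38.8]), 1.3) exp [786.9 -41.5]
white (505, 0, 135, 226) (array([1028.4, -106. ]), array([191.7, 287.1]), 2.0) exp [696.    3.7]
white (445, 0, 27, 139) (array([840. , -50.8]), array([ 14.5, 164.1]), 1.2) exp [696.    3.7]
white (331, 5, 32, 36) (array([696.4,   1.5]), array([37.9, 38.8]), 2.5) exp [696.    3.7]
white (380, 122, 64, 16) (array([ 789.2, -123.5]), array([83.6, 19.5]), 2.0) exp [696.    3.7]
white (400, 12, 36, 33) (array([783. ,  -1.9]), array([35.5, 39.9]), 90.0) exp [696.    3.7]
yel (321, 61, 47, 45) (array([696.6, -69.4]), array([57.6, 51.9]), 2.1) exp [697.5 -72.2]
yel (286, 0, 22, 94) (array([636.4, -30.9]), array([ 26. , 103.8]), 1.4) exp [697.5 -72.2]
yel (287, 99, 21, 23) (array([ 638.4, -103.7]), array([25.5, 27. ]), 1.4) exp [697.5 -72.2]
yel (34
[... 1643 characters left out ...]
     .......... ddooddddoodddddd ........            
168       ........... ddddddoooodddd ........            
169        ............  ddddooddddd .......             
170         ............. dddooddddd ......              
171          .............dddoododdd .....               
172           ............ dddddddd .....                
173            ........... ddddd   .....                 
174              .....................                   
175               ..................                     
176                  ............                        
177                                                      
178                                                      
col0 324
```

```bash
python3 - <<'E'
from h import *
im=bot.capture('side');C=cam('side');H=hsv(im)
home=np.array([694,3.7])+rot(1.1)@[42,0];e=home+rot(1.1)@[-40,76]
px=proj(C,[[*e/1000,.032]])[0];print('exp',px)
m=(H[...,0]>100)&(H[...,0]<125)&(H[...,1]>110)
k=np.zeros_like(m);x,y=px.astype(int);k[y-30:y+30,x-35:x+35]=1
for b in blobs(m&k,15): print(cv2.boundingRect(b),rect(C,b,.032),'exp',e)
save('final_side',im)
print(bot.read_state()['qd'].round(3))
E
```

```text
exp [287.90636077 220.10523122]
(285, 215, 14, 18) (array([679.1,  90.1]), array([40.9, 78.7]), 20.0) exp [694.5406258   79.72438901]
(253, 191, 5, 8) (array([843.9,  -6.8]), array([13.3, 36.9]), 23.9) exp [694.5406258   79.72438901]
[-0.001  0.006  0.003 -0.001  0.002  0.   ]
```

```bash
python3 - <<'E'
from h import *
C=cam('side');home=np.array([694,3.7])+rot(1.1)@[42,0]
L=np.array([[-23,30],[-11,30],[-11,-18],[23,-18],[23,-30],[-23,-30.]])
P=home+(L+[-40,76])@rot(1.1).T
for z in(.018,.032): print(z,proj(C,np.c_[P/1000,np.full(6,z)]).round(0).tolist())
H=hsv(cv2.imread('pics/final_side.png')[:,:,::-1].copy())
for r in range(208,238): print(r,''.join('B' if 100<h<125 and s>110 else 'w' if s<50 and v>120 else 'k' if v<70 else 'y' if 20<h<36 else '.' for h,s,v in H[r,260:315].astype(int)))
E
```

```text
0.018 [[292.0, 231.0], [288.0, 230.0], [293.0, 220.0], [283.0, 218.0], [285.0, 216.0], [298.0, 219.0]]
0.032 [[292.0, 228.0], [288.0, 227.0], [293.0, 217.0], [283.0, 215.0], [284.0, 213.0], [298.0, 215.0]]
208 kkkkkkkkkkkkkkkkkkkkkkkkkkkkkkwwwyyww.yywwwkkkkkkkk....
209 kkkkkkkkkkkkkkkkkkkkkkkkkkkkkkwww..y.y.wwwwkkkkkkkk....
210 kkkkkkkkkkkkkkkkkkkkkkkkkkkkkkywwwy.y.wwwwyykkkkkk.....
211 kkkkkkkkkkkkkkkkkkkkkkkkkkkkkk.wwwwwwwwwwyykkkkkkk.....
212 kkkkkkkkkkkkkkkkkkkkkkkkkkkkkkk.ywwwwwww.kkkkkkkk......
213 kkkkkkkkkkkkkkkkkkkkkkkk.B.kkkkkkk.y..ykkkkkkkkkk......
214 kkkkkkkkkkkkkkkkkkkkkkkkBBBBBBB.kkkkkkkkkkkkkkkkk.....y
215 yykkkBkkkkkkkkkkkkkkkkkBBBBBBBBBBBBBB.kkkkkkkkkkk.....y
216 kkkyyyykkkkkkkkkkkkkkkk.BBBBBBBBBBBBBBBkkkkkkkkkk.....y
217 kkkkkyyyyyykkkkkkkkkkkkkBBBBBBBBBBBBBBkkkkkkkkkkB.....y
218 kkkkkyyyyykkkkkkkkkkkkkkBBBBBBBBBBBBBBkkkkkkkkkkyy....y
219 kkkkByyyyykkkkkkkkkkkkkkk.BBBBBBBBBBBBkkkkkkkkkByy....y
220 kkkkByyyykkkkkkkkkkkkkkkkkkkkBBBBBBBBBkkkkkkkkkkyy....y
221 kkkByyyykkkkkkkkkkkkkkkkkkkkkkkBBBBBBBkkkkkkkkByyy....y
222 kkkkyyyykkkkkkkkkkkkkkkkkkkkkkkBBBBBBBkkkkkkkkkyyy
[... 205 characters left out ...]
kkkkkkkkkkkkkkBBBBBkkkkkkkkkkkyyyyyyyyyy
227 wwwwwwwwwwwwwwyykkkkkkkkkkkkBBBBBBkkkkkkkkkkyyyyyyyyyy.
228 wwwwwwwwwwwwwwwwww.kkkkkkkkk.BBBBBBkkkkkkkkkyyyyyyyyyy.
229 wwwwwwwwwwwwwwwwwwkkkkkkkkkkkBBBBBkkkkkkkkByyyyyyyyyy..
230 ..yyywwwwwwwwwwww.kkkkkkkkkkkBBBBBkkkkkkkkkyyyyyyyyyy..
231 kkkkk....ywwwwwwwkkkkkkkkkkkkkBBBkkkkkkkkkyyyyyyyyyy...
232 kkkkkkkkkkk.y......kkkkkkkkkkkkkkkkkkkkkkkyyyyyyyyyy...
233 kkkkkkkkkkkkkkkkwwwwkkkkkkkkkkkkkkkkkkkkkyyyyyyyyyy....
234 kkkkkkkkkkkkkkkk.wwww.kkkkkkkkkkkkkkkkkkkyyyyyyyyyy....
235 kkkkkkkkkkkkkkkkkk.wwwwkkkkkkkkkkkkkkkkkyyyyyyyyyy.....
236 kkkkkkkkkkkkkkkkkkk.www.kkkkkkkkkkkkkkkkyyyyyyyyyy.....
237 ....kkkkkkkkkkkkkkkkk..yyyyykkkkkkkkkkkyyyyyyyyyyy.....
```

The bracket outline matches the prediction within about 1 px, so every part is seated. I'm handing in.

```bash
python3 -c "
from cell import bot
print(bot.hand_in())"
```

```text
the job is handed in; nothing more can be done
None
```

The job is handed in; no verdict was returned. The sanding block is in the wooden box, the four parts present (spanner, bracket, air cap and tee, no saddle on the bench) sit in their cut-outs, and the tray is home in the dock with the knob turned to its stop.

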